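Load the bench shaker and lock the row of tube blocks with the fence and the wedge

TASK

Load the bench shaker: stand all the pale metal tube blocks upright in one row on its tray, narrow ends to front and back, side by side from the black cushion at its left end; then squeeze the orange tab of the blue fence, slide the fence up to the row and let its catch drop into the notch that leaves room for the wedge. Drive the yellow wedge, thin end first and flat on the tray, from the front into the gap between fence and last block, its tip past the middle of the blocks, until the row is locked tight, with the sprung cushion pushed in about half way or more. Only then flip the red toggle to the back to start the shaker; leave the wash bottle, the small bottle with the blue cap and the timer where they stand.

Things in the scene. Friction and masses are not known exactly. Their poses are not given: they have to be found in the camera images.
- shaker: bench shaker, light grey housing 114 (x) x 258 (y) mm with an aluminium tray on top, fixed. Origin below its middle at bench height; x from its open front to its back, y to its left end, z up. Tray floor 50 mm up, open at front and right; back rail with its front face at x = +37 mm, 18 mm high with the toothed rack on it; end stop 44 mm high behind the black cushion at the left.
- row_start (a point): tray-floor point where the row begins: middle of the free face of the uncompressed black cushion (50 mm wide, 36 high), on the row's centre line; axes as the shaker's. The row grows from here to -y, 24 mm a block; the face of the back rail is at x = +25 mm, so blocks touching it are centred at x = 0.
- cushion (a joint): how far the black cushion is pushed in to the left, 0 to 0.004 m; a spring holds it out with 3 N at the start and 6 N at 4 mm.
- fence (a joint): slide of the blue fence to the left (shaker +y) from its right end, m, drag 1.5 N; starts at 0 to 0.016 on plain rail. Its catch drops into notches at 0.026, 0.034, ... 0.090 (every 8 mm, 0.4 mm play) and holds until the tab is squeezed. For a tight row of n blocks use notch 0.154 - 0.024 n: 8 mm from nose to last block. A notch nearer leaves no room for the wedge, a notch farther leaves it loose.
- fence_nose (a point): foot, on the tray floor, of the fence's nose: the end of its face nearest the row, at the back rail. From there the 36 mm high aluminium face slants away from the row towards the front, 1 mm in 3, to 16.7 mm at the fence's front edge, 50 mm from the rail. At fence joint 0 it is 162 mm right of row_start.
- fence_grip (a point): where to squeeze: midway between the fixed blue grip plate (front) and the orange tab (back), 62 mm above the tray floor. Both are 26 mm wide (y) and stand 30 to 76 mm above the tray floor; 42 mm over their outer faces along the shaker's x, 36 mm when squeezed.
- tab (a joint): how far the orange tab is squeezed towards the front, 0 (released) to 0.006 m; 3.5 N to start, 6.5 N fully squeezed. The catch is clear of the rack above 0.004; released in a notch it reads under 0.001, resting on a tooth about 0.002 to 0.0035.
- wedge: yellow plastic wedge, 120 g, 76 mm long (x), 26 high. Origin on its underside, half way along; x to its thin end. Straight side at y = +20 mm, goes against the last block; the other slants 1 in 3 like the fence: 15 mm thick at the thin end, 40 at the other. It is driven to the back along the fence's slant, so it also shifts 1 mm left for every 3 mm; needs 10 to 22 N; stays jammed when let go.
- wedge_lug (a point): grip point of the wedge: middle of the black lug on its thick end, 50 mm above its underside, at x = -25, y = -1 mm of the wedge. The lug is 24 mm long (x), 18 wide (y, grip across this) and stands from 26 to 60 mm up.
- wedge_tip (a point): middle of the wedge's thin end face, 13 mm above its underside, 38 mm ahead of its origin. It first touches both sides about 4 mm past the row's centre line and is tight 8 to 20 mm past it; the back rail is 25 mm past it.
- block_0: tube block: pale bare-metal block 50 x 24 x 50 mm on a dark weighted foot, three small capped tubes standing 6 mm out of its top, 120 g. Origin at the centre of its underside; x along its 50 mm side, y along its 24 mm side, z up. Grip it across the 50 mm, over its two narrow ends. Either way round will do.
- block_1: tube block: pale bare-metal block 50 x 24 x 50 mm on a dark weighted foot, three small capped tubes standing 6 mm out of its top, 120 g. Origin at the centre of its underside; x along its 50 mm side, y along its 24 mm side, z up. Grip it across the 50 mm, over its two narrow ends. Either way round will do.
- block_2: tube block: pale bare-metal block 50 x 24 x 50 mm on a dark weighted foot, three small capped tubes standing 6 mm out of its top, 120 g. Origin at the centre of its underside; x along its 50 mm side, y along its 24 mm side, z up. Grip it across the 50 mm, over its two narrow ends. Either way round will do.
- block_3: tube block: pale bare-metal block 50 x 24 x 50 mm on a dark weighted foot, three small capped tubes standing 6 mm out of its top, 120 g. Origin at the centre of its underside; x along its 50 mm side, y along its 24 mm side, z up. Grip it across the 50 mm, over its two narrow ends. Either way round will do.
- block_4: tube block: pale bare-metal block 50 x 24 x 50 mm on a dark weighted foot, three small capped tubes standing 6 mm out of its top, 120 g. Origin at the centre of its underside; x along its 50 mm side, y along its 24 mm side, z up. Grip it across the 50 mm, over its two narrow ends. Either way round will do.
- toggle (a joint): red-tipped toggle switch on the console: 0 leaning to the front (off), 0.9 rad leaning to the back (on); stays where it is left; about 1.5 N at the tip.
- toggle_tip (a point): end of the toggle's 30 mm lever, 9 mm thick at its red half; it pivots about a level line along y, 51 mm above the bench, at x = -34, y = +113 mm of the shaker, and swings in the shaker's x. The console's top is at 48 mm; 11 mm of room on either side in y.
- wash_bottle: white squeeze wash bottle with a red top, 68 mm wide, 225 mm tall, standing behind the shaker; origin at its underside. Leave it alone.
- bottle_regen: small white bottle with a blue screw cap, 47 mm wide, 98 mm tall, behind the shaker at the right; origin at its underside. Leave it alone.
- lab_timer: flat cream-coloured timer 62 x 68 x 20 mm near the bench's front edge; origin at its underside. Leave it alone.
Things that resemble listed ones, but are neither listed nor needed, are in the scene too. Leave any brown look-alike of the block_1 alone. What is shaped like the block_3 but purple is not meant.

How it is judged:
On the way, in this order (a step that is already met when the one before it is completed fails the run):
1. all blocks stand in the row, the fence is caught in a notch with its tab released, and the wedge, let go, holds the row tight against the cushion (x of block_0 in the frame of row_start between -0.008 and 0.006 m and y of block_0 in the frame of row_start between -0.122 and 0 m and z of block_0 in the frame of row_start between -0.003 and 0.003 m and angle between each of block_0, block_1, block_2, block_3, block_4, wedge's own z axis and vertical below 0.08 rad and angle between the x axis of each of block_0, block_1, block_2, block_3, block_4 and the x axis of shaker, either way round below 0.08 rad and x of block_1 in the frame of row_start between -0.008 and 0.006 m and y of block_1 in the frame of row_start between -0.122 and 0 m and z of block_1 in the frame of row_start between -0.003 and 0.003 m and x of block_2 in the frame of row_start between -0.008 and 0.006 m and y of block_2 in the frame of row_start between -0.122 and 0 m and z of block_2 in the frame of row_start between -0.003 and 0.003 m and x of block_3 in the frame of row_start between -0.008 and 0.006 m and y of block_3 in the frame of row_start between -0.122 and 0 m and z of block_3 in the frame of row_start between -0.003 and 0.003 m and x of block_4 in the frame of row_start between -0.008 and 0.006 m and y of block_4 in the frame of row_start between -0.122 and 0 m and z of block_4 in the frame of row_start between -0.003 and 0.003 m and value of joint tab below 0.001 m and value of joint cushion above 0.0015 m and x of wedge_tip in the frame of row_start above 0 m and z of wedge_tip in the frame of row_start below 0.017 m and contact force between wedge and fence above 1 N and contact force between the fingers and anything else below 0.2 N), for 0.3 s.
2. after that, the toggle is flipped to the back (value of joint toggle above 0.7 rad), for 0.1 s.
At the end, for the whole second after the job is handed in: All blocks upright on the tray (3 mm, 0.08 rad), square, centres -8 to +6 mm off the centre line; tab released (under 1 mm); wedge flat between row and fence, pressing on it, tip past the centre line; cushion in 1.5 mm or more; toggle past 0.7 rad; all at rest (all of step 1 and linear speed of each of block_0, block_1, block_2, block_3, block_4, wedge below 0.02 m/s and value of joint toggle above 0.7 rad); the robot touches nothing.
It fails at once if the wash bottle is moved more than 3 cm or knocked over (distance of wash_bottle from where it was at the start of the episode above 0.03 m or angle between wash_bottle's own z axis and vertical above 0.5 rad).
It fails at once if the small bottle is moved more than 3 cm or knocked over (distance of bottle_regen from where it was at the start of the episode above 0.03 m or angle between bottle_regen's own z axis and vertical above 0.5 rad).
It fails at once if the timer is moved more than 3 cm or knocked over (distance of lab_timer from where it was at the start of the episode above 0.03 m or angle between lab_timer's own z axis and vertical above 0.5 rad).
Of block_0, block_1, block_2, block_3, block_4 only 3 to 5 are there at a start; the rules pass over those that are not, and their reading is None.
At some moment in a run one of block_0, block_1, block_2, block_3, block_4, wedge may be knocked a few centimetres aside while the robot is not near it.
Once in a run the grip may slacken for a moment while it holds something.
It also fails if it takes over 210 s, if anything falls off the work surface, if the arm or the gripper's body presses on something with over 40 N, if the wrist force passes 120 N, or if a joint passes its speed limit or range.

ROBOT

A 7-joint arm with a two-finger parallel gripper is mounted at the origin on a cart in front of the work surface, level with it; the furniture and walls round the work are solid. World frame = base frame: x ahead of the robot, y to its left, z up, the work surface at z = 0. Lengths are in m, angles in rad, forces in N, time in s.
With the tool pointing down it reaches from about 0.4 to 0.85 m from the base axis. Payload 10.4 kg.
Tool frame: the origin (TCP) lies on the front face of the gripper's body, between the roots of the fingers; the fingertips stand 70 mm ahead of it and the grasp point (between the pads) lies 51 mm ahead of it (grasp_offset is the distance from the TCP to the grasp point, in m); z points along the fingers, y is the direction in which the jaws open and shut (so a half turn about z gives the same grasp; the last joint's range is limited). The gripper opens to 87 mm and grips with 3 to 60 N. Pads are 19 mm wide; open, the fingers measure 117 mm over their backs; the gripper's body (75 mm by 190 mm) begins 51 mm behind the grasp point.
Start: joints at [-1.138, 0.332, -0.065, 1.46, 0.022, 1.35, -0.088], TCP at [0.275, 0.561, 0.292] pointing down, gripper open.
Joint ranges: [-2.6, 2.6], [-0.5, 2.12], [-1.47, 1.34], [0.16, 2.42], [-1.27, 4.41], [0.06, 2.06], [-2.6, 2.6]. Speed limits (rad/s): [2.22, 2.22, 2.79, 2.79, 3.14, 3.14, 3.14].

INTERFACE

Orientations are given as a unit quaternion [x, y, z, w].
In Python, from bench import * gives the robot as it stands. The module is installed in compiled form; this text tells all that it offers.
- The arm moves only by the tool arm_command, never from a script. Its argument "commands" is a list of rows, each a list of 3 entries, a list of its own where there are three numbers: the opening in per cent of the stroke, from 0 (shut) to 100 (fully open), then the shift along the tool's x, y, z in m, then the turn, a rotation vector about the tool's x, y, z in rad. A call has exactly 10 rows; each row is the pose to reach, as a shift and turn from the pose commanded when the call began, along the tool's axes at that moment; what a row does not reach only later rows make up. A row lasts 1/12 s, in which the tool goes at most 41.7 mm and 7.16 degrees, less where a joint would pass 70% of its speed; a pose out of reach is approached as far as the arm can. A call with a gripper value outside its range is refused whole. The fingers move at their own pace and stop on an object; "squeeze" is the grip in N (left out, the last holds). Time passes only in rows, so rows that repeat a pose let the fingers close, or fill a call up. It gives the time, the measured TCP pose, the force and the opening at its end, in the units of the state.
- read_state(): the state, without advancing time (a new reading comes with each control period).
- camera(name): name is "side" or "top"; returns a dict with "pixels" (384x512x3 uint8, red, green, blue), "fx", "fy", "cx", "cy" (pixels), "dist_coeffs" ([k1, k2, p1, p2, k3] as OpenCV has them; the pictures are not rectified), "rvec" (rotation vector, rad) and "tvec" (3), from world to camera coordinates, as OpenCV has them. Camera axes: x right, y down, z forward; pixel columns grow to the right and rows downward; lengths in m; the calibration is good to about 2 mm. A picture is of the moment at which its call begins. There is no depth.
- close_job(): hands the job in, once; it reports no verdict.
The state is a dict: "time": time; "joint_positions": joint angles; "joint_vel": joint speeds; "joint_torque": joint torques, N m; "ee_pos": TCP position; "eef_rot": TCP orientation; "ft_force": force on the tool from outside, world axes, zero at the start; "torque": the same for the moment, N m; "width": finger opening in m.
Only numpy, scipy, OpenCV 4.12 (cv2) and the standard library are available. Lean on these libraries where they do the work, as an engineer would, in place of code of your own. Each camera call takes 0.05 s, during which the arm holds its last target.

## Working session

There is one attempt and no reset: what is moved stays moved. The work goes in short steps, Python scripts to look and compute and a tool call to move; the robot and the scene stay as the last step left them, time stands still between calls to the robot, and variables do not carry over. Pictures are saved under pics/ and viewed, and the job is handed in when it is done.

Besides the shell and the picture viewer there is one more tool, called after "Request:" as name([rows], argument=value, ...), one row to a line, values as JSON. arm_command: Moves the arm, as the interface text tells. Its arguments: {"type":"object","properties":{"commands":{"type":"array","items":{"type":"array"}},"squeeze":{"type":"number"}},"required":["commands"]}

```bash
mkdir -p pics; cat > h.py <<'E'
from bench import *
import numpy as np, cv2
from scipy.spatial.transform import Rotation as R
def snap(n,f):
    c=camera(n); cv2.imwrite(f'pics/{f}.png',c['pixels'][:,:,::-1]); 
    import pickle; pickle.dump(c,open(f'pics/{f}.pkl','wb')); return c
def load(f):
    import pickle; return pickle.load(open(f'pics/{f}.pkl','rb'))
def K(c): return np.array([[c['fx'],0,c['cx']],[0,c['fy'],c['cy']],[0,0,1.]])
def ray(c,uv):
    p=cv2.undistortPoints(np.array([[uv]],float),K(c),np.array(c['dist_coeffs'],float))[0,0]
    Rm=cv2.Rodrigues(np.array(c['rvec'],float))[0]; t=np.array(c['tvec'],float).ravel()
    return -Rm.T@t, Rm.T@np.array([p[0],p[1],1.])
def atz(c,uv,z):
    o,d=ray(c,uv); return o+d*(z-o[2])/d[2]
def proj(c,P):
    P=np.atleast_2d(np.array(P,float))
    return cv2.projectPoints(P,np.array(c['rvec'],float),np.array(c['tvec'],float),K(c),np.array(c['dist_coeffs'],float))[0][:,0]
def crop(f,x0,y0,x1,y1,s,out):
    im=cv2.imread(f'pics/{f}.png')[y0:y1,x0:x1]
    cv2.imwrite(f'pics/{out}.png',cv2.resize(im,None,fx=s,fy=s,interpolation=cv2.INTER_CUBIC))
E
python3 - <<'E'
from h import *
for n in('side','top'):
    c=snap(n,n+'0'); o,d=ray(c,(256,192)); print(n,o,d,c['fx'],c['dist_coeffs'])
s=read_state(); print(s)
E
```

```text
side [-0.11630704 -0.6438089   0.67213513] [ 0.68894098  0.32421647 -0.64840202] 377.3583096280999 [-0.09880103  0.          0.          0.          0.        ]
top [ 0.34969936 -0.32927355  1.50614222] [ 0.12672308 -0.00408241 -0.99201833] 481.354709430303 [-0.05810988  0.          0.          0.          0.        ]
{'time': 0.1, 'joint_positions': array([-1.13758039,  0.33277867, -0.06469818,  1.46083661,  0.02157077,
        1.34989004, -0.08848556]), 'joint_vel': array([ 0.00034502, -0.00031365,  0.00081154, -0.00345445, -0.00022042,
       -0.00033642,  0.00048354]), 'joint_torque': array([ 1.27131774e-03, -6.24539995e+01,  2.43233383e-02, -3.90715635e+01,
       -6.14506868e-02,  3.65967059e-02,  2.37441657e-05]), 'ee_pos': array([0.2750049 , 0.56096843, 0.29156206]), 'eef_rot': array([ 2.25927825e-01,  9.74143853e-01, -5.96554449e-04, -1.24644187e-04]), 'ft_force': array([1.1267719 , 0.4575304 , 0.33279828]), 'torque': array([-0.03303363, -0.00346074,  0.00892947]), 'width': 0.08708830232924522}
```

View pics/side0.png

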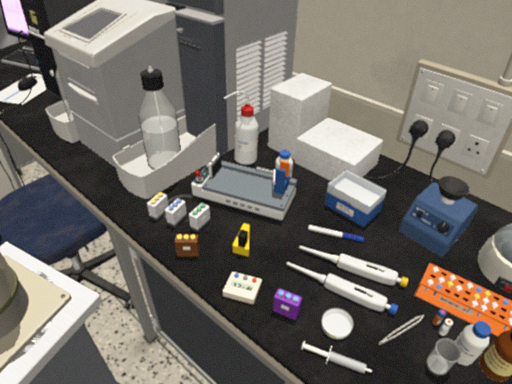

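View pics/top0.png

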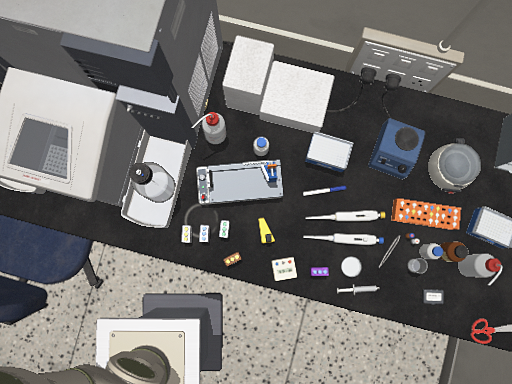

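```bash
python3 - <<'E'
from h import *
crop('top0',165,125,345,295,4.4,'t0c')
crop('side0',130,130,330,330,4,'s0c')
E
```

```text
(no output)
```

View pics/t0c.png

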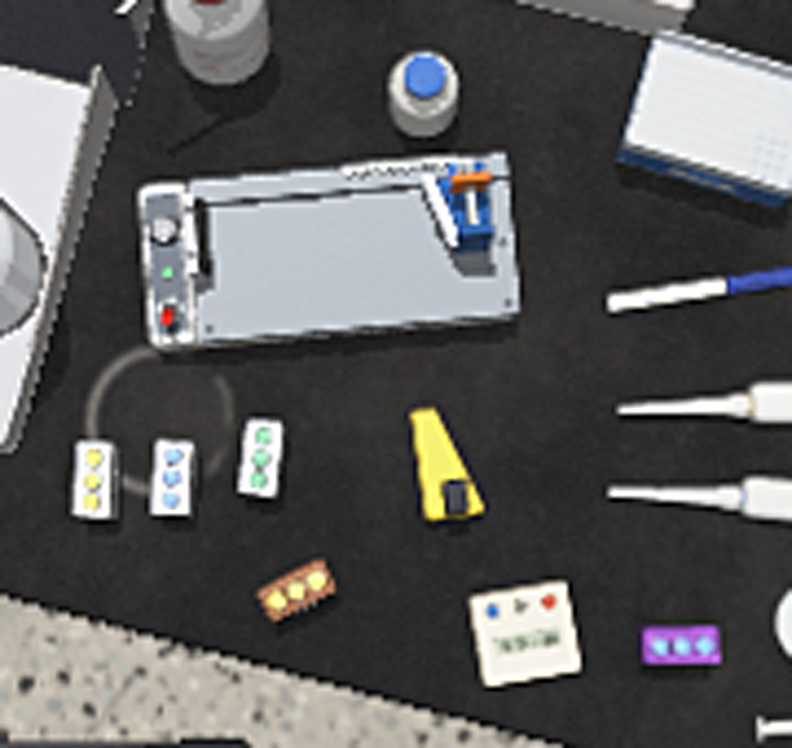

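View pics/s0c.png

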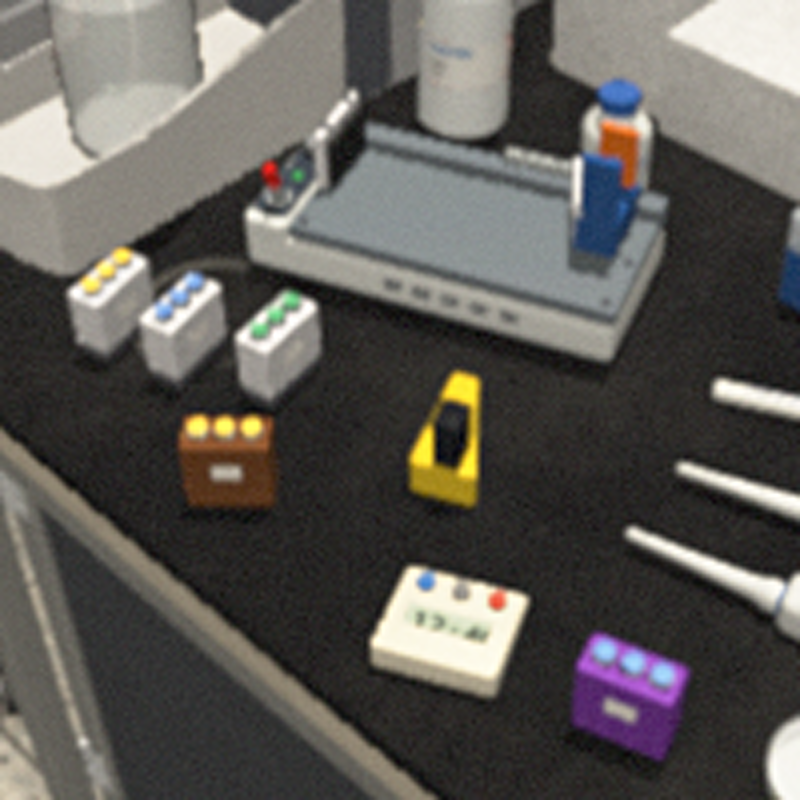

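```bash
python3 - <<'E'
from h import *
crop('top0',190,150,290,212,8,'t0s')
crop('side0',185,150,305,225,6.6,'s0s')
E
```

```text
(no output)
```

View pics/t0s.png

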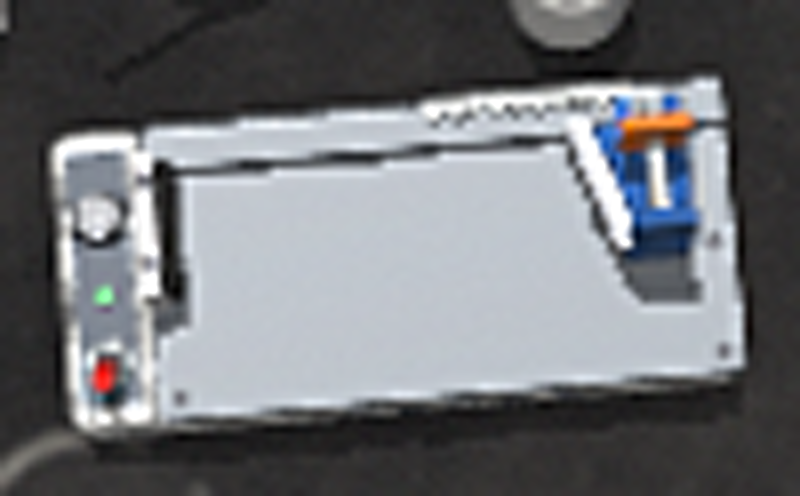

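View pics/s0s.png

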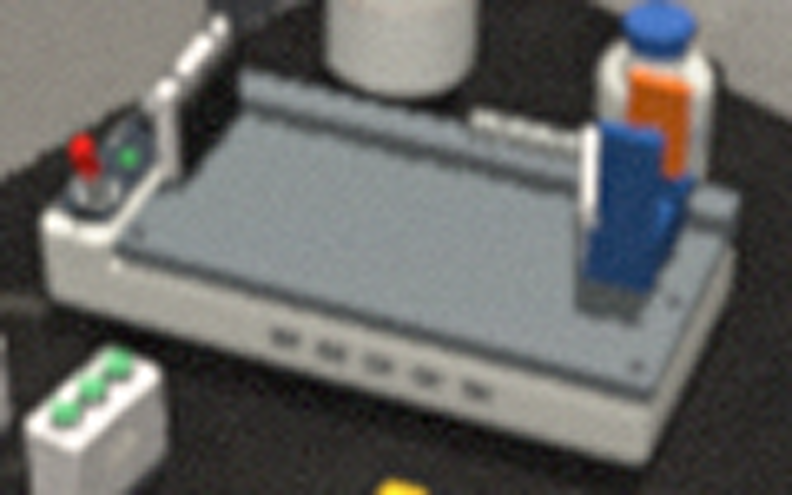

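```bash
cat > fit.py <<'E'
from h import *
from scipy.optimize import least_squares
T=load('top0');S=load('side0')
def tp(X,Y,s=8,x0=190,y0=150): return ((X+.5)/s-.5+x0,(Y+.5)/s-.5+y0)
def sp(X,Y): return tp(X,Y,6.6,185,150)
obs=[('T fr tray',T,(-57,-129,50),tp(744,372)),
('T br rail',T,(57,-129,68),tp(718,78)),
('T conFL',T,(-57,129,48),tp(76,428)),
('T conBL',T,(57,129,48),tp(52,142)),
('T tog',T,(-45,113,75),tp(103,376)),
('S FL0',S,(-57,129,0),sp(48,303)),
('S FL48',S,(-57,129,48),sp(43,215)),
('S FR0',S,(-57,-129,0),sp(640,465)),
('S FR50',S,(-57,-129,50),sp(650,395)),
('S railFR',S,(37,-129,68),sp(693,203)),
('S railBR',S,(57,-129,68),sp(738,193)),
]
def pts(p,q):
    c,s=np.cos(p[2]),np.sin(p[2]); q=np.atleast_2d(q)/1000.
    return np.c_[p[0]+c*q[:,0]-s*q[:,1],p[1]+s*q[:,0]+c*q[:,1],q[:,2]]
def res(p): return np.concatenate([(proj(o[1],pts(p,o[2]))[0]-o[3]) for o in obs])
if __name__=='__main__':
    r=least_squares(res,[.5,-.2,.1],loss='soft_l1')
    print(r.x); 
    for o,e in zip(obs,res(r.x).reshape(-1,2)): print(o[0],e.round(2))
E
python3 fit.py
```

```text
[ 0.56858322 -0.28391302  0.07199812]
T fr tray [0.19 0.63]
T br rail [ 0.66 -0.46]
T conFL [-0.71  0.04]
T conBL [ 0.07 -0.92]
T tog [-0.05  1.24]
S FL0 [-0.45  0.31]
S FL48 [-1.33 -0.12]
S FR0 [-0.15  2.56]
S FR50 [-0.34 -1.42]
S railFR [ 5.48 -0.3 ]
S railBR [ 0.96 -3.17]
```

```bash
cat > ov.py <<'E'
from h import *
from fit import pts
import sys
def overlay(f,p,lines,box,s,out):
    c=load(f); x0,y0,x1,y1=box
    im=cv2.resize(cv2.imread(f'pics/{f}.png')[y0:y1,x0:x1],None,fx=s,fy=s,interpolation=cv2.INTER_CUBIC)
    for L,col in lines:
        L=np.array(L,float); L=np.concatenate([np.linspace(L[i],L[i+1],8) for i in range(len(L)-1)]) if len(L)>1 else L
        q=proj(c,pts(p,L)); q=(q-[x0,y0]+.5)*s-.5
        if len(q)>1: cv2.polylines(im,[np.round(q*8).astype(np.int32)],False,col,1,cv2.LINE_AA,3)
        else: cv2.circle(im,tuple(np.round(q[0]).astype(int).tolist()),3,col,-1)
    cv2.imwrite(f'pics/{out}.png',im)
r,g,b,y,m=(0,0,255),(0,255,0),(255,0,0),(0,255,255),(255,0,255)
def shaker(yc,j=0.008):
    jj=j*1000
    n=yc-162+jj
    return [([(-57,-129,0),(-57,129,0)],r),([(-57,-129,50),(-57,129,50)],g),([(-57,-129,0),(-57,-129,50)],r),([(-57,-129,50),(57,-129,50)],g),
    ([(37,-129,68),(37,97,68)],y),([(37,-129,50),(37,97,50)],b),([(57,-129,68),(57,97,68)],y),([(-57,129,48),(57,129,48)],r),
    ([(-13,yc,50),(37,yc,50),(37,yc,86),(-13,yc,86),(-13,yc,50)],m),
    ([(37,n,50),(37,n,86),(-13,n-16.7,86),(-13,n-16.7,50),(37,n,50)],r),
    ([(-34,113,51),(-47,113,78)],g)]
if __name__=='__main__':
    p=[0.5686,-0.2839,0.072]
    L=shaker(85)
    overlay('top0',p,L,(190,150,290,212),8,'ot'); overlay('side0',p,L,(185,150,305,225),6.6,'os')
E
python3 ov.py
```

```text
(no output)
```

View pics/ot.png

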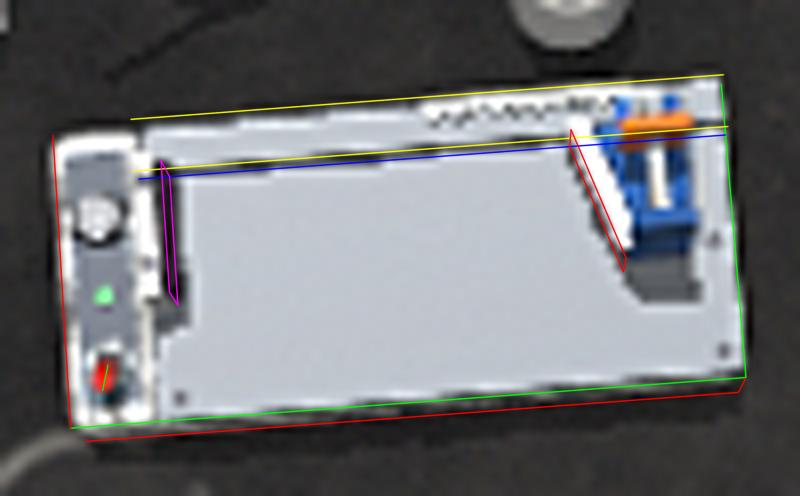

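View pics/os.png

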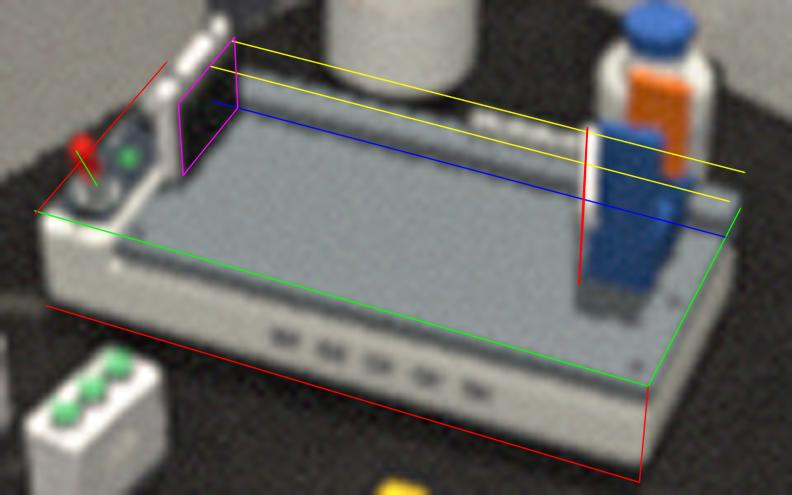

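```bash
python3 - <<'E'
import re
s=open('fit.py').read()
s=s.replace("('S FR0',S,(-57,-129,0),sp(640,465)),\n","").replace("('S railFR',S,(37,-129,68),sp(693,203)),\n('S railBR',S,(57,-129,68),sp(738,193)),","('S railFR',S,(37,-129,68),sp(736,207)),\n('S tog',S,(-45,113,75),sp(85,158)),('S tipl',S,(37,85,50),sp(240,112)),('T rl',T,(37,85,68),tp(160,170)),('T rr',T,(37,-60,68),tp(560,137)),('S fencebase',S,(-13,-93.7,50),sp(577,305)),('T br rail2',T,(50,-129,68),tp(718,80)),").replace("('T br rail',T,(57,-129,68),tp(718,78)),\n","")
open('fit.py','w').write(s)
E
python3 fit.py
cat > a.py <<'E'
from ov import *
from fit import *
p=least_squares(res,[.5,-.2,.1],loss='soft_l1').x
L=shaker(84,.009)
overlay('top0',p,L,(195,155,235,207),15,'ot'); overlay('side0',p,L,(185,150,235,190),15,'os')
E
python3 a.py
```

```text
[ 0.56866264 -0.28511306  0.07199968]
T fr tray [0.59 0.6 ]
T conFL [-0.32  0.02]
T conBL [ 0.46 -0.94]
T tog [0.35 1.21]
S FL0 [-0.07  0.43]
S FL48 [-0.94 -0.01]
S FR50 [ 0.13 -1.29]
S railFR [-0.59 -0.79]
S tog [-0.56 -0.6 ]
S tipl [-0.02 -0.59]
T rl [ 1.01 -0.25]
T rr [-1.33  0.29]
S fencebase [ 3.64 -2.27]
T br rail2 [1.24 1.52]
```

View pics/ot.png

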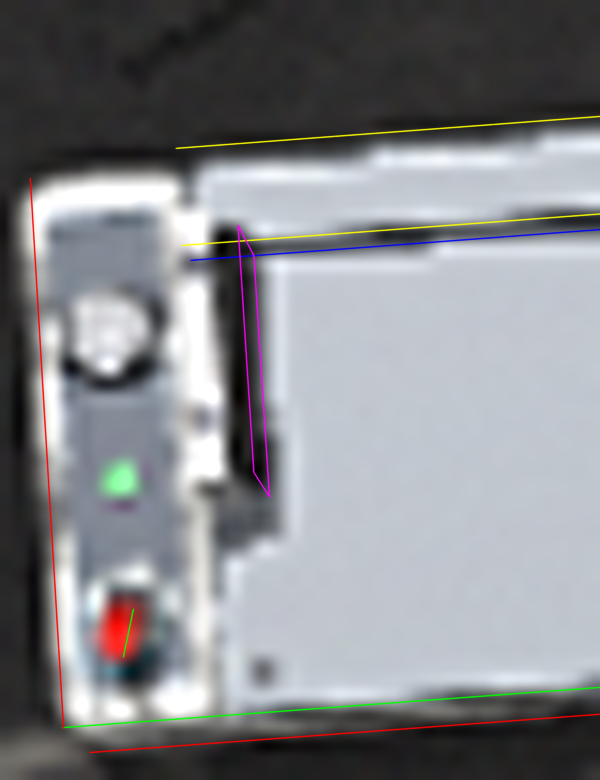

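View pics/os.png

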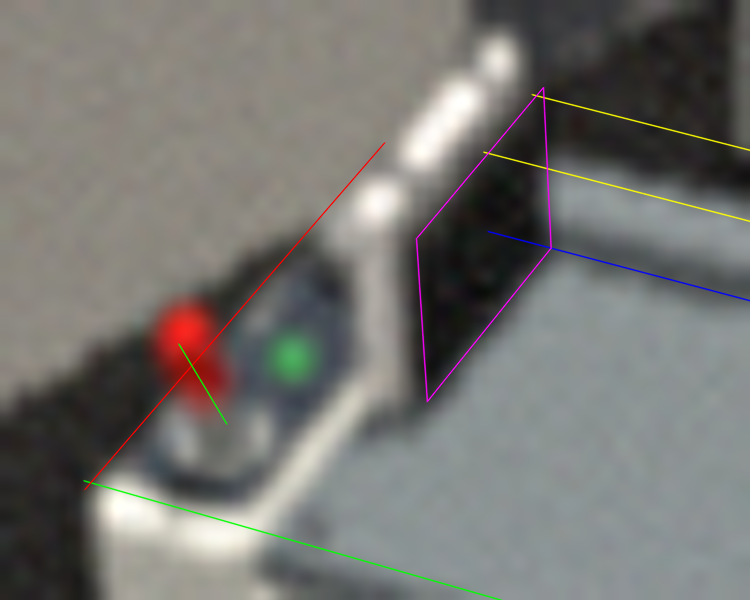

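```bash
cat > b.py <<'E'
from h import *
from scipy.optimize import least_squares
T=load('top0');S=load('side0')
def P(X,Y,s,x0,y0): return ((X+.5)/s-.5+x0,(Y+.5)/s-.5+y0)
t=lambda X,Y:P(X,Y,4.4,165,125)
s=lambda X,Y:P(X,Y,4,130,130)
tubes={'ye':([(94,457),(92,480),(92,503)],[(122,256),(107,270),(92,285)]),
'bl':([(175,457),(172,479),(170,500)],[(194,282),(179,297),(164,311)]),
'gr':([(264,436),(261,458),(258,480)],[(291,299),(275,314),(260,330)])}
for k,(a,b) in tubes.items():
    Q=[]
    for u,v in zip(a,b):
        f=lambda X:np.r_[proj(T,X)[0]-t(*u),proj(S,X)[0]-s(*v)]
        Q.append(least_squares(f,[.4,-.1,.056]).x)
    Q=np.array(Q); d=Q[0]-Q[2]
    print(k,Q.mean(0).round(4),'yaw',np.arctan2(d[1],d[0]).round(3),'len',np.linalg.norm(d).round(4))
    m=np.mean([atz(T,t(*u),.056) for u in a],0); d=atz(T,t(*a[0]),.056)-atz(T,t(*a[2]),.056)
    print('   top',m.round(4),np.arctan2(d[1],d[0]).round(3)); 
    m=np.mean([atz(S,s(*u),.056) for u in b],0); d=atz(S,s(*b[0]),.056)-atz(S,s(*b[2]),.056)
    print('   side',m.round(4),np.arctan2(d[1],d[0]).round(3)); 
print('lug',atz(T,t(456,497),.06),atz(S,s(453,410),.06))
E
python3 b.py; python3 -c "
from h import *
crop('top0',250,210,285,250,16,'tw');crop('side0',225,215,260,260,16,'sw')
crop('top0',170,210,240,250,11,'tb');crop('side0',140,185,220,235,9,'sb')"
```

```text
ye [ 0.4092 -0.1224  0.0524] yaw -0.011 len 0.0309
   top [ 0.4091 -0.123   0.056 ] -0.03
   side [ 0.4061 -0.1254  0.056 ] 0.01
bl [ 0.4099 -0.1771  0.0527] yaw -0.095 len 0.029
   top [ 0.41   -0.1777  0.056 ] -0.107
   side [ 0.407  -0.1795  0.056 ] -0.027
gr [ 0.424  -0.2379  0.0526] yaw -0.124 len 0.03
   top [ 0.4239 -0.2383  0.056 ] -0.132
   side [ 0.4209 -0.24    0.056 ] -0.052
lug [ 0.39684735 -0.3713191   0.06      ] [ 0.39708597 -0.37260775  0.06      ]
```

View pics/tb.png

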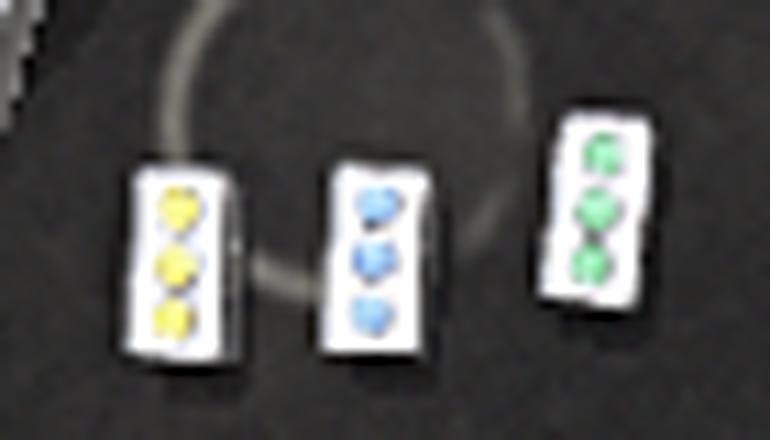

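View pics/sb.png

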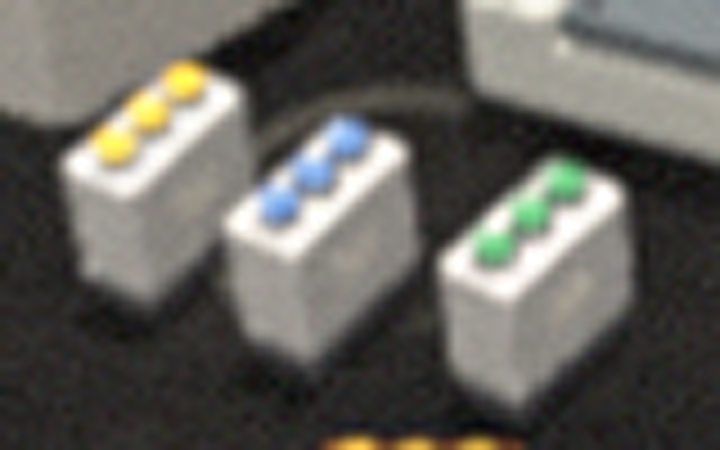

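View pics/tw.png

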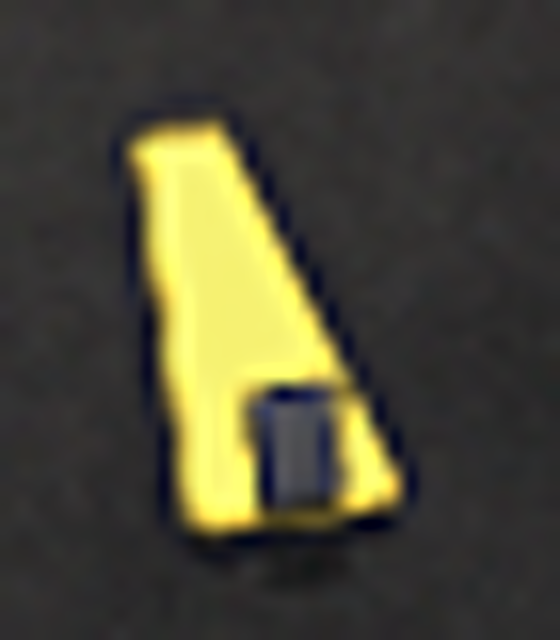

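View pics/sw.png

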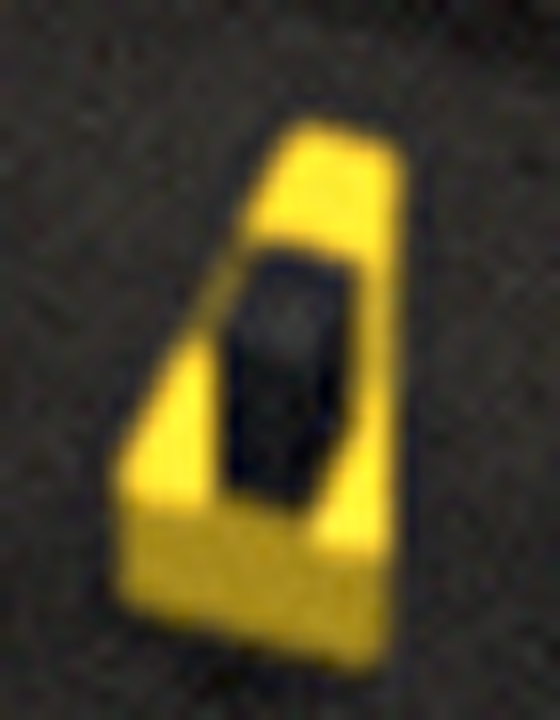

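```bash
cat >> h.py <<'E'
SH=np.array([0.5687,-0.2846,0.072])
def sh2w(q,p=SH):
    c,s=np.cos(p[2]),np.sin(p[2]); return np.array([p[0]+c*q[0]-s*q[1],p[1]+s*q[0]+c*q[1]])
def w2sh(w,p=SH):
    c,s=np.cos(p[2]),np.sin(p[2]); d=np.array(w[:2])-p[:2]; return np.array([c*d[0]+s*d[1],-s*d[0]+c*d[1]])
def rs(q): return sh2w((q[0]+.012,q[1]+.084))   # row_start frame -> world
def cur():
    s=read_state(); Rm=R.from_quat(s['eef_rot']).as_matrix(); return s,Rm,np.arctan2(Rm[1,1],Rm[0,1])
def go(x,y,z,psi=None):
    """shift/turn for target TCP; psi = world angle of jaw axis (mod pi, nearest)"""
    s,Rm,ps=cur()
    if psi is None: psi=ps
    k=round((ps-psi)/np.pi); 
    for kk in (k,k-1,k+1):
        a=psi+kk*np.pi
        Y=np.array([np.cos(a),np.sin(a),0]);X=np.array([-np.sin(a),np.cos(a),0]);Z=np.array([0,0,-1.])
        rv=R.from_matrix(Rm.T@np.c_[X,Y,Z]).as_rotvec()
        if kk==k or True: print('psi',round(a,3),'shift',(Rm.T@(np.array([x,y,z])-s['ee_pos'])).round(4).tolist(),'turn',rv.round(4).tolist())
        if kk==k: break
def st():
    s,Rm,ps=cur(); print('t',round(s['time'],2),'tcp',s['ee_pos'].round(4),'psi',round(ps,3),'tilt',Rm[:2,2].round(4),'F',s['ft_force'].round(2),'w',round(s['width'],4),'j',s['joint_positions'].round(2)); return s
E
python3 - <<'E'
from h import *
from scipy.optimize import least_squares
T=load('top0');S=load('side0')
print('wash base T',atz(T,(215,133),.03),'S cap?',atz(S,(246,152),0.02))
tp=lambda X,Y:((X+.5)/8-.5+190,(Y+.5)/8-.5+150)
sp=lambda X,Y:((X+.5)/6.6-.5+185,(Y+.5)/6.6-.5+150)
for n,u,v in (('tab top',(658,122),(662,75)),('plate top',(665,212),(632,127))):
    a=atz(T,tp(*u),.126);b=atz(S,sp(*v),.126); print(n,a,w2sh(a),b,w2sh(b))
# wedge fit
t=lambda X,Y:((X+.5)/16-.5+250,(Y+.5)/16-.5+210)
s=lambda X,Y:((X+.5)/16-.5+225,(Y+.5)/16-.5+215)
O=[(T,(38,20,26),t(130,140)),(T,(38,5,26),t(225,122)),(T,(-38,20,26),t(185,530)),(T,(-38,-20,26),t(405,495)),(T,(-25,-1,60),t(300,450)),
(S,(38,20,26),s(300,120)),(S,(38,5,26),s(402,150)),(S,(-38,20,26),s(118,500)),(S,(-38,-20,26),s(390,555)),(S,(-38,20,0),s(120,600)),(S,(-38,-20,0),s(380,668))]
def pts(p,q):
    c,s_=np.cos(p[2]),np.sin(p[2]); q=np.array(q)/1000.
    return np.array([p[0]+c*q[0]-s_*q[1],p[1]+s_*q[0]+c*q[1],q[2]])
f=lambda p:np.concatenate([proj(o[0],pts(p,o[1]))[0]-o[2] for o in O])
r=least_squares(f,[.4,-.37,0],loss='soft_l1'); print('wedge',r.x,'lug',pts(r.x,(-25,-1,50))); print(f(r.x).reshape(-1,2).round(1).tolist())
print('row',rs((0,0)),rs((-.002,-.015)))
go(.409,-.1228,.2,-.02)
E
```

```text
wash base T [ 0.72598829 -0.20706212  0.03      ] S cap? [ 0.73116513 -0.20773126  0.02      ]
tab top [ 0.60565085 -0.38133245  0.126     ] [ 0.0298964  -0.09913999] [ 0.60369844 -0.38182139  0.126     ] [ 0.02791386 -0.09948722]
plate top [ 0.57246389 -0.38358429  0.126     ] [-0.00336657 -0.0989986 ] [ 0.56850817 -0.38472504  0.126     ] [-0.00739411 -0.09985182]
wedge [ 0.42125592 -0.36772732  0.13327048] lug [ 0.39661048 -0.37204036  0.05      ]
[[0.9, 0.3], [-0.2, 0.8], [0.9, 0.5], [0.1, 0.9], [0.2, -0.0], [0.1, -0.2], [-0.4, -0.5], [0.0, -1.6], [-0.4, -0.6], [0.2, -0.4], [0.2, -0.1]]
row [ 0.57462613 -0.19995438] [ 0.57371038 -0.21505939]
psi -0.02 shift [-0.4213, -0.5549, 0.0922] turn [-0.0011, 0.0007, 1.135]
```

Request:
arm_command([
  [100,[-0.21,-0.277,0.02],[0,0,0.57]],
  [100,[-0.21,-0.277,0.02],[0,0,0.57]],
  [100,[-0.21,-0.277,0.02],[0,0,0.57]],
  [100,[-0.21,-0.277,0.02],[0,0,0.57]],
  [100,[-0.21,-0.277,0.02],[0,0,0.57]],
  [100,[-0.21,-0.277,0.02],[0,0,0.57]],
  [100,[-0.21,-0.277,0.02],[0,0,0.57]],
  [100,[-0.21,-0.277,0.02],[0,0,0.57]],
  [100,[-0.21,-0.277,0.02],[0,0,0.57]],
  [100,[-0.21,-0.277,0.02],[0,0,0.57]],
], squeeze=15)

```text
time: 0.93
ee_pos: [0.3425, 0.2163, 0.272]
eef_rot: [0.493, 0.87, -0.0, -0.0]
ft_force: [0.2, 0.1, 1.1]
width: 0.087
```

```bash
python3 -c "
from h import *
st();go(.409,-.1228,.2,-.02)"
```

```text
t 0.93 tcp [0.3425 0.2163 0.272 ] psi 0.54 tilt [-0.0004  0.    ] F [0.23 0.07 1.1 ] w 0.087 j [-0.88 -0.16  0.19  2.03  0.03  1.27 -0.17]
psi -0.02 shift [-0.3251, -0.1171, 0.072] turn [-0.0004, -0.0001, 0.5595]
```

Request:
arm_command([
  [100,[-0.325,-0.117,0.07],[0,0,0.56]],
  [100,[-0.325,-0.117,0.07],[0,0,0.56]],
  [100,[-0.325,-0.117,0.07],[0,0,0.56]],
  [100,[-0.325,-0.117,0.07],[0,0,0.56]],
  [100,[-0.325,-0.117,0.07],[0,0,0.56]],
  [100,[-0.325,-0.117,0.07],[0,0,0.56]],
  [100,[-0.325,-0.117,0.07],[0,0,0.56]],
  [100,[-0.325,-0.117,0.07],[0,0,0.56]],
  [100,[-0.325,-0.117,0.07],[0,0,0.56]],
  [100,[-0.325,-0.117,0.07],[0,0,0.56]],
])

```text
time: 1.77
ee_pos: [0.4104, -0.1219, 0.2017]
eef_rot: [0.714, 0.7, -0.001, 0.0]
ft_force: [-0.1, -0.3, 0.6]
width: 0.0868
```

```bash
python3 -c "
from h import *
st();go(.409,-.1228,.096,-.02);snap('side','s1');snap('top','t1');crop('s1',110,110,270,240,5,'s1c');crop('t1',150,150,300,280,5,'t1c')"
```

```text
t 1.77 tcp [ 0.4104 -0.1219  0.2017] psi -0.02 tilt [-0.0006 -0.0016] F [-0.14 -0.27  0.56] w 0.0868 j [-0.52 -0.08  0.68  2.1   0.06  1.1   0.12]
psi -0.02 shift [-0.0007, -0.0013, 0.1057] turn [-0.0006, 0.0016, 0.0]
```

View pics/s1c.png

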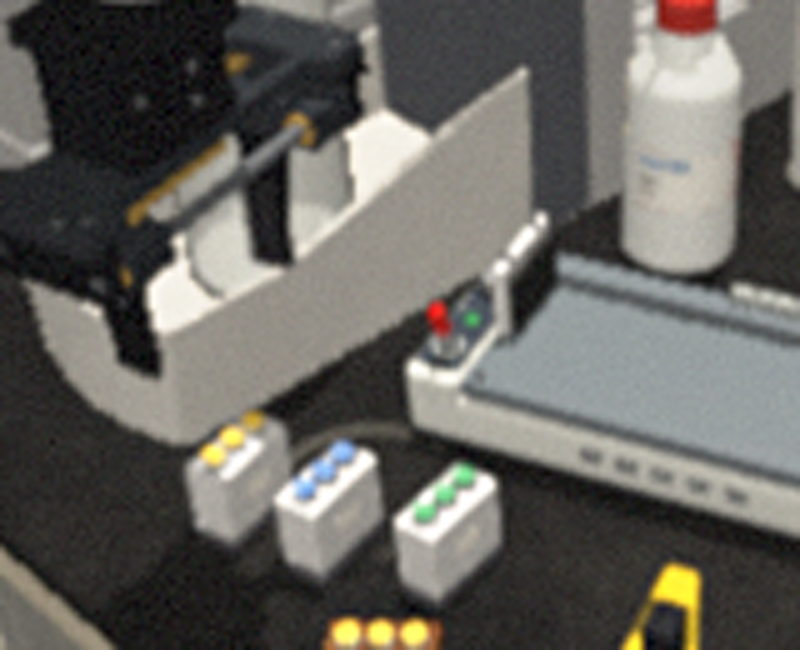

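View pics/t1c.png

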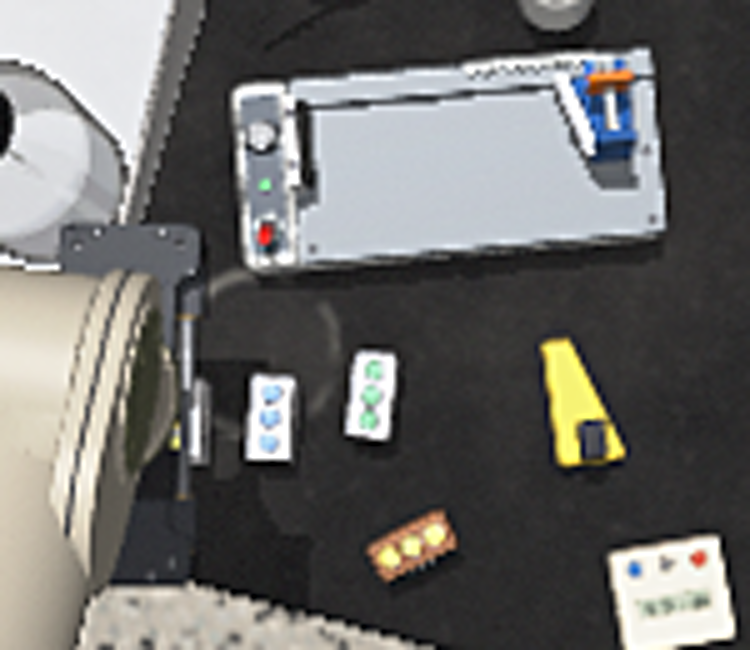

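```bash
python3 -c "
from h import *
T=load('top0');S=load('side0')
for u in ((150,227),(165,195),(190,150)): print(atz(T,u,.0),atz(T,u,.08),atz(T,u,.1))
print(atz(S,(166,198),0))
crop('top0',110,120,210,240,6.5,'tt')
"
```

```text
[ 0.43253065 -0.00239941  0.        ] [ 0.428131  -0.0197616  0.08     ] [ 0.42703109 -0.02410215  0.1       ]
[ 0.53355501 -0.04771335  0.        ] [ 0.52378936 -0.06266865  0.08      ] [ 0.52134795 -0.06640748  0.1       ]
[ 0.67830248 -0.12492311  0.        ] [ 0.66084845 -0.13577736  0.08      ] [ 0.65648494 -0.13849092  0.1       ]
[ 0.46301022 -0.10348641  0.        ]
```

View pics/tt.png

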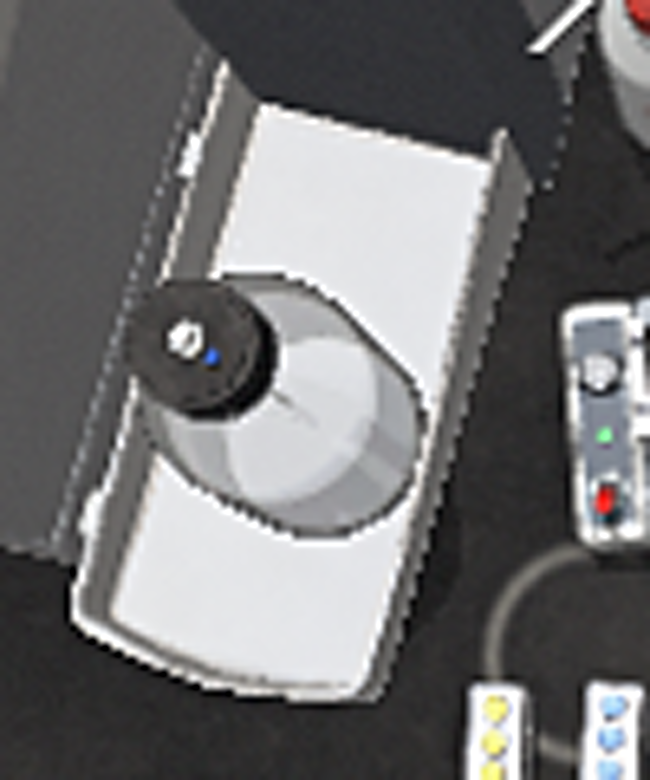

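```bash
python3 -c "
from h import *
go(.409,-.126,.103,-.04)
T=load('top0')
for u in ((168,227),(191.5,149.5),(180,190)): print(atz(T,u,.0))"
```

```text
psi -0.04 shift [-0.0078, -0.0012, 0.099] turn [-0.0008, 0.0004, 0.0242]
[ 0.43245921 -0.05918993  0.        ]
[ 0.67990886 -0.12971144  0.        ]
[ 0.54933293 -0.09507298  0.        ]
```

Request:
arm_command([
  [100,[-0.004,-0.001,0.01],[0,0,0.02]],
  [100,[-0.008,-0.001,0.02],[0,0,0.024]],
  [100,[-0.008,-0.001,0.04],[0,0,0.024]],
  [100,[-0.008,-0.001,0.05],[0,0,0.024]],
  [100,[-0.008,-0.001,0.05],[0,0,0.024]],
  [100,[-0.008,-0.001,0.05],[0,0,0.024]],
  [100,[-0.008,-0.001,0.05],[0,0,0.024]],
  [100,[-0.008,-0.001,0.05],[0,0,0.024]],
  [100,[-0.008,-0.001,0.05],[0,0,0.024]],
  [100,[-0.008,-0.001,0.05],[0,0,0.024]],
])

```text
time: 2.7
ee_pos: [0.4094, -0.1264, 0.1527]
eef_rot: [0.721, 0.693, 0.001, 0.0]
ft_force: [-0.4, 0.2, -0.6]
width: 0.087
```

```bash
python3 -c "
from h import *
st();go(.409,-.126,.103,-.04)"
```

```text
t 2.7 tcp [ 0.4094 -0.1264  0.1527] psi -0.039 tilt [0.0011 0.0004] F [-0.44  0.16 -0.6 ] w 0.087 j [-0.5   0.01  0.71  2.15 -0.01  0.98  0.18]
psi -0.04 shift [0.0003, -0.0004, 0.0497] turn [0.0011, -0.0004, 0.0012]
```

Accurate. Descend and grip.

Request:
arm_command([
  [100,[0,0,0.01],[0,0,0]],
  [100,[0,0,0.025],[0,0,0]],
  [100,[0,0,0.04],[0,0,0]],
  [100,[0,0,0.048],[0,0,0]],
  [100,[0,0,0.05],[0,0,0]],
  [100,[0,0,0.05],[0,0,0]],
  [40,[0,0,0.05],[0,0,0]],
  [40,[0,0,0.05],[0,0,0]],
  [40,[0,0,0.05],[0,0,0]],
  [40,[0,0,0.05],[0,0,0]],
], squeeze=15)

```text
time: 3.53
ee_pos: [0.4094, -0.1265, 0.1026]
eef_rot: [0.721, 0.693, 0.0, 0.0]
ft_force: [0.6, 0.0, -0.8]
width: 0.068
```

```bash
python3 -c "
from h import *
st();snap('side','s2');crop('s2',110,130,270,240,5,'s2c')"
```

```text
t 3.53 tcp [ 0.4094 -0.1265  0.1026] psi -0.039 tilt [0.0009 0.0003] F [ 0.63  0.02 -0.76] w 0.068 j [-0.48  0.13  0.72  2.19 -0.11  0.86  0.26]
```

View pics/s2c.png

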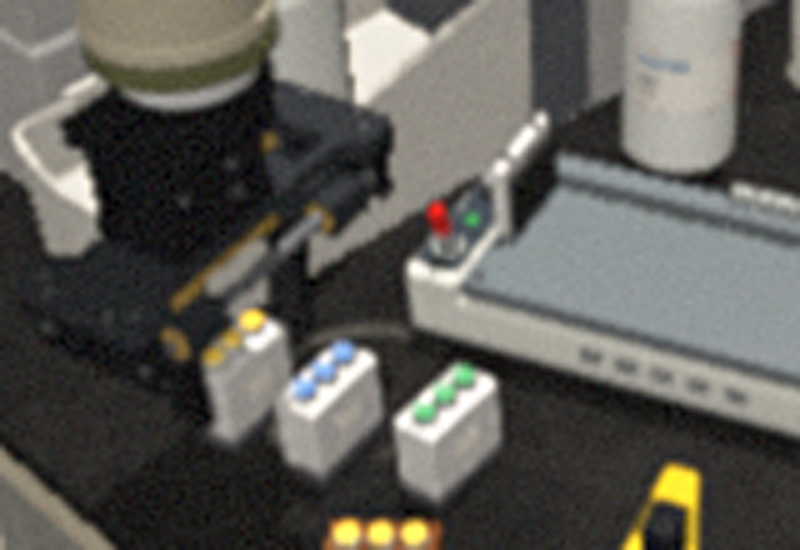

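Still closing; finish closing, then lift a little.

Request:
arm_command([
  [0,[0,0,0],[0,0,0]],
  [0,[0,0,0],[0,0,0]],
  [0,[0,0,0],[0,0,0]],
  [0,[0,0,0],[0,0,0]],
  [0,[0,0,0],[0,0,0]],
  [0,[0,0,0],[0,0,0]],
  [0,[0,0,-0.01],[0,0,0]],
  [0,[0,0,-0.03],[0,0,0]],
  [0,[0,0,-0.05],[0,0,0]],
  [0,[0,0,-0.05],[0,0,0]],
], squeeze=25)

```text
time: 4.42
ee_pos: [0.4105, -0.1271, 0.1555]
eef_rot: [0.721, 0.693, 0.002, 0.001]
ft_force: [0.2, 0.1, -0.6]
width: 0.0498
```

```bash
python3 -c "
from h import *
st()
q=rs((-.003,-.018)); print(q); go(q[0]-.12,q[1],.24,.072)"
```

```text
t 4.42 tcp [ 0.4105 -0.1271  0.1555] psi -0.04 tilt [0.0045 0.0002] F [ 0.19  0.1  -0.6 ] w 0.0498 j [-0.51  0.01  0.72  2.15 -0.01  0.98  0.17]
[ 0.57292879 -0.21812356]
psi 0.072 shift [-0.0893, 0.0464, -0.0843] turn [0.0045, -0.0001, -0.1117]
```

Request:
arm_command([
  [0,[0,0,-0.04],[0,0,0]],
  [0,[0,0,-0.085],[0,0,0]],
  [0,[-0.02,0.01,-0.085],[0,0,-0.03]],
  [0,[-0.05,0.03,-0.085],[0,0,-0.07]],
  [0,[-0.089,0.046,-0.085],[0,0,-0.11]],
  [0,[-0.089,0.046,-0.085],[0,0,-0.112]],
  [0,[-0.089,0.046,-0.085],[0,0,-0.112]],
  [0,[-0.089,0.046,-0.085],[0,0,-0.112]],
  [0,[-0.089,0.046,-0.085],[0,0,-0.112]],
  [0,[-0.089,0.046,-0.085],[0,0,-0.112]],
])

```text
time: 5.25
ee_pos: [0.4514, -0.2162, 0.2373]
eef_rot: [0.68, 0.733, 0.001, -0.0]
ft_force: [-0.7, 0.6, 0.2]
width: 0.0499
```

```bash
python3 -c "
from h import *
st()
q=rs((-.003,-.018-.004)); print(q); go(q[0],q[1],.24,.072)"
```

```text
t 5.25 tcp [ 0.4514 -0.2162  0.2373] psi 0.074 tilt [0.0006 0.0013] F [-0.65  0.55  0.19] w 0.0499 j [-0.44  0.11  0.86  1.89 -0.09  1.18  0.52]
[ 0.57321654 -0.22211319]
psi 0.072 shift [-0.0149, 0.121, -0.0026] turn [0.0007, -0.0013, 0.002]
```

Request:
arm_command([
  [0,[-0.002,0.02,0],[0,0,0]],
  [0,[-0.006,0.05,0],[0,0,0]],
  [0,[-0.01,0.08,0],[0,0,0]],
  [0,[-0.013,0.105,0],[0,0,0]],
  [0,[-0.015,0.12,0],[0,0,0]],
  [0,[-0.015,0.12,0],[0,0,0]],
  [0,[-0.015,0.12,0.02],[0,0,0]],
  [0,[-0.015,0.12,0.04],[0,0,0]],
  [0,[-0.015,0.12,0.06],[0,0,0]],
  [0,[-0.015,0.12,0.06],[0,0,0]],
])

```text
time: 6.08
ee_pos: [0.5703, -0.2217, 0.174]
eef_rot: [0.681, 0.733, -0.001, -0.003]
ft_force: [-0.2, 0.4, -1.5]
width: 0.0498
```

```bash
python3 -c "
from h import *
st()
q=rs((-.003,-.018-.004)); print(q); go(q[0],q[1],.154,.072)
snap('side','s3');crop('s3',150,100,270,200,6.6,'s3c');snap('top','t3');crop('t3',180,140,280,215,8,'t3c')"
```

```text
t 6.08 tcp [ 0.5703 -0.2217  0.174 ] psi 0.074 tilt [-0.0047  0.0024] F [-0.23  0.4  -1.55] w 0.0498 j [-0.3   0.49  0.77  1.67 -0.37  1.14  0.65]
[ 0.57321654 -0.22211319]
psi 0.072 shift [-0.0006, 0.0029, 0.02] turn [-0.0045, -0.0027, 0.0016]
```

View pics/s3c.png

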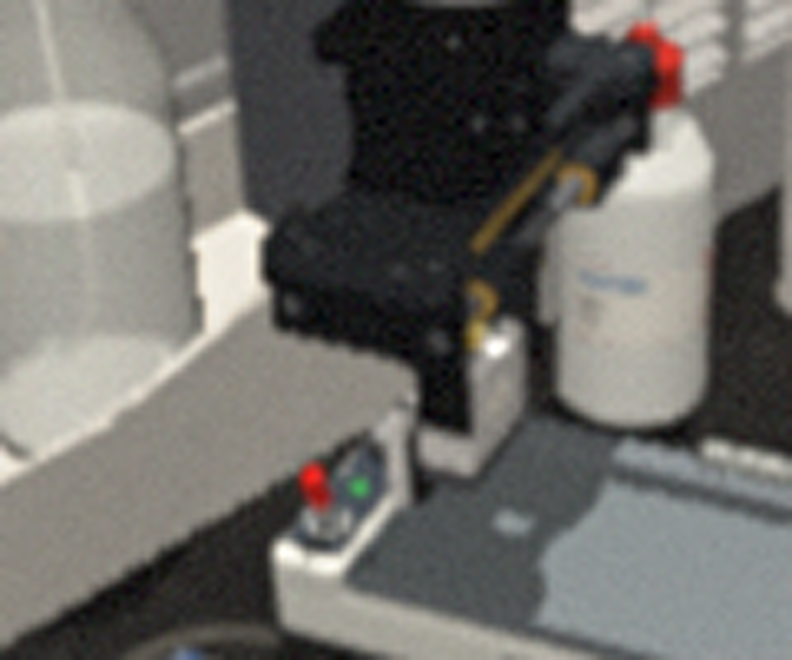

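View pics/t3c.png

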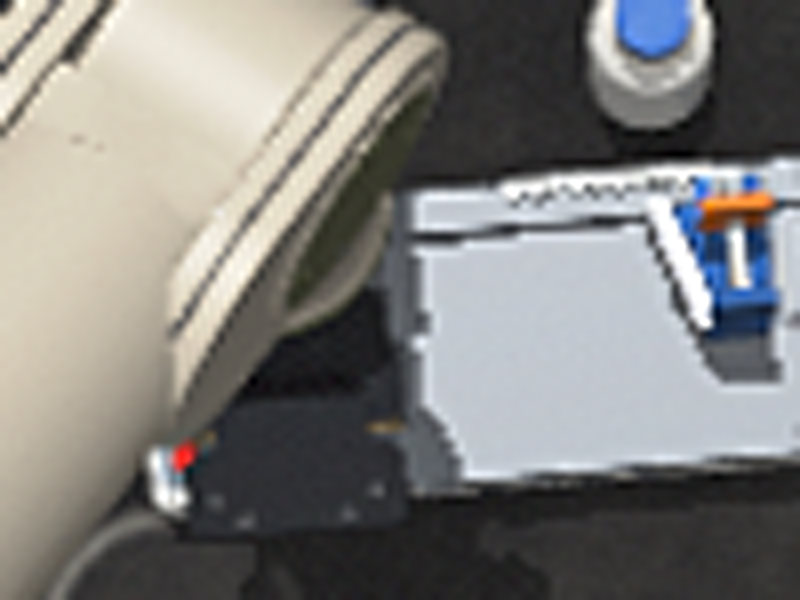

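```bash
python3 -c "
from h import *
S=load('s3')
s=lambda X,Y:((X+.5)/6.6-.5+150,(Y+.5)/6.6-.5+100)
for n,u,z in (('fr bottom',(474,478),.071),('fr top',(472,352),.121),('br top',(524,325),.121)):
    a=w2sh(atz(S,s(*u),z))-[.012,.084]; print(n,a.round(4), s(*u))
print(w2sh([.5703,-.2217])-[.012,.084])
"
```

```text
fr bottom [-0.0236 -0.0257] (221.39393939393938, 172.0)
fr top [-0.0095 -0.02  ] (221.0909090909091, 152.9090909090909)
br top [ 0.0155 -0.0305] (228.96969696969697, 148.8181818181818)
[-0.00587926 -0.02137807]
```

```bash
python3 -c "
from h import *
st()
q=rs((-.003,-.018-.006)); print(q); go(q[0],q[1],.154,.072)"
```

```text
t 6.18 tcp [ 0.5719 -0.2229  0.1777] psi 0.073 tilt [-0.0004  0.0008] F [-0.36 -0.14 -0.89] w 0.0501 j [-0.3   0.49  0.78  1.66 -0.37  1.15  0.65]
[ 0.57336041 -0.22410801]
psi 0.072 shift [-0.0013, 0.0014, 0.0237] turn [-0.0003, -0.0009, 0.0012]
```

Request:
arm_command([
  [0,[-0.0015,0.0015,0.005],[0,0,0]],
  [0,[-0.0015,0.0015,0.01],[0,0,0]],
  [0,[-0.0015,0.0015,0.015],[0,0,0]],
  [0,[-0.0015,0.0015,0.018],[0,0,0]],
  [0,[-0.0015,0.0015,0.021],[0,0,0]],
  [0,[-0.0015,0.0015,0.022],[0,0,0]],
  [0,[-0.0015,0.0015,0.023],[0,0,0]],
  [0,[-0.0015,0.0015,0.024],[0,0,0]],
  [0,[-0.0015,0.0015,0.024],[0,0,0]],
  [0,[-0.0015,0.0015,0.024],[0,0,0]],
])

```text
time: 7.02
ee_pos: [0.574, -0.2248, 0.1533]
eef_rot: [0.681, 0.732, 0.0, 0.0]
ft_force: [-0.7, 0.1, 0.1]
width: 0.0499
```

```bash
python3 -c "
from h import *
st()"
```

```text
t 7.02 tcp [ 0.574  -0.2248  0.1533] psi 0.073 tilt [0.0001 0.    ] F [-0.68  0.14  0.07] w 0.0499 j [-0.28  0.52  0.76  1.68 -0.39  1.1   0.67]
```

Request:
arm_command([
  [0,[0,0,0.0005],[0,0,0]],
  [0,[0,0,0.001],[0,0,0]],
  [0,[0,0,0.001],[0,0,0]],
  [0,[0.001,0,0.001],[0,0,0]],
  [0,[0.002,0,0.001],[0,0,0]],
  [0,[0.003,0,0.001],[0,0,0]],
  [0,[0.004,0,0.001],[0,0,0]],
  [0,[0.005,0,0.001],[0,0,0]],
  [0,[0.005,0,0.001],[0,0,0]],
  [0,[0.005,0,0.001],[0,0,0]],
])

```text
time: 7.85
ee_pos: [0.5737, -0.2198, 0.1524]
eef_rot: [0.681, 0.732, 0.0, 0.0]
ft_force: [-0.9, -1.7, 4.7]
width: 0.0493
```

```bash
python3 -c "
from h import *
st()"
```

```text
t 7.85 tcp [ 0.5737 -0.2198  0.1524] psi 0.073 tilt [0.0004 0.0001] F [-0.93 -1.68  4.66] w 0.0493 j [-0.29  0.52  0.76  1.68 -0.39  1.1   0.66]
```

Request:
arm_command([
  [0,[0,0,-0.0005],[0,0,0]],
  [0,[0,0,-0.0005],[0,0,0]],
  [0,[0.0005,0,-0.0005],[0,0,0]],
  [0,[0.001,0,-0.0005],[0,0,0]],
  [0,[0.0015,0,-0.0005],[0,0,0]],
  [0,[0.002,0,-0.0005],[0,0,0]],
  [0,[0.0025,0,-0.0005],[0,0,0]],
  [0,[0.003,0,-0.0005],[0,0,0]],
  [0,[0.003,0,-0.0005],[0,0,0]],
  [0,[0.003,0,-0.0005],[0,0,0]],
])

```text
time: 8.68
ee_pos: [0.5733, -0.2171, 0.1527]
eef_rot: [0.681, 0.732, -0.0, 0.0]
ft_force: [1.5, -4.1, -2.9]
width: 0.05
```

```bash
python3 -c "
from h import *
st()"
```

```text
t 8.68 tcp [ 0.5733 -0.2171  0.1527] psi 0.073 tilt [ 0.     -0.0004] F [ 1.5  -4.07 -2.93] w 0.05 j [-0.3   0.51  0.76  1.69 -0.39  1.1   0.65]
```

Request:
arm_command([
  [0,[-0.0005,0,0],[0,0,0]],
  [0,[-0.0005,0.0005,0],[0,0,0]],
  [0,[-0.0005,0.001,0],[0,0,0]],
  [0,[-0.0005,0.0015,0],[0,0,0]],
  [0,[-0.0005,0.002,0],[0,0,0]],
  [0,[-0.0005,0.0025,0],[0,0,0]],
  [0,[-0.0005,0.003,0],[0,0,0]],
  [0,[-0.0005,0.0035,0],[0,0,0]],
  [0,[-0.0005,0.004,0],[0,0,0]],
  [0,[-0.0005,0.004,0],[0,0,0]],
])

```text
time: 9.52
ee_pos: [0.5767, -0.2173, 0.1526]
eef_rot: [0.681, 0.732, -0.0, -0.001]
ft_force: [-5.6, -3.9, 1.8]
width: 0.0501
```

```bash
python3 -c "
from h import *
s=st();print(w2sh(s['ee_pos'])-[.012,.084])"
```

```text
t 9.52 tcp [ 0.5767 -0.2173  0.1526] psi 0.073 tilt [-0.0016  0.0002] F [-5.57 -3.92  1.81] w 0.0501 j [-0.29  0.52  0.76  1.68 -0.39  1.11  0.65]
[ 0.0008678  -0.01740686]
```

Request:
arm_command([
  [0,[0,-0.0015,0],[0,0,0]],
  [0,[0,-0.0025,0],[0,0,0]],
  [0,[0,-0.0025,0],[0,0,0]],
  [80,[0,-0.0025,0],[0,0,0]],
  [80,[0,-0.0025,0],[0,0,0]],
  [80,[0,-0.0025,0],[0,0,0]],
  [80,[0,-0.0025,0],[0,0,0]],
  [80,[0,-0.0025,0],[0,0,0]],
  [80,[0,-0.0025,0],[0,0,0]],
  [80,[0,-0.0025,0],[0,0,0]],
])

```text
time: 10.35
ee_pos: [0.5749, -0.2171, 0.1527]
eef_rot: [0.681, 0.732, 0.0, -0.0]
ft_force: [-0.3, -0.3, -0.0]
width: 0.0693
```

```bash
python3 -c "
from h import *
s=st();print(w2sh(s['ee_pos'])-[.012,.084]);go(.409,-.179,.24,-.09)"
```

```text
t 10.35 tcp [ 0.5749 -0.2171  0.1527] psi 0.073 tilt [-0.      0.0002] F [-0.27 -0.25 -0.01] w 0.0693 j [-0.29  0.52  0.76  1.68 -0.39  1.1   0.65]
[-0.00098468 -0.01713511]
psi -0.09 shift [0.0501, -0.1627, -0.0873] turn [-0.0, -0.0002, 0.1631]
```

Request:
arm_command([
  [80,[0,0,-0.03],[0,0,0]],
  [80,[0,0,-0.06],[0,0,0]],
  [80,[0,0,-0.087],[0,0,0]],
  [100,[0.015,-0.05,-0.087],[0,0,0.05]],
  [100,[0.03,-0.09,-0.087],[0,0,0.1]],
  [100,[0.04,-0.13,-0.087],[0,0,0.16]],
  [100,[0.05,-0.163,-0.087],[0,0,0.163]],
  [100,[0.05,-0.163,-0.087],[0,0,0.163]],
  [100,[0.05,-0.163,-0.087],[0,0,0.163]],
  [100,[0.05,-0.163,-0.087],[0,0,0.163]],
])

```text
time: 11.18
ee_pos: [0.4086, -0.1789, 0.2401]
eef_rot: [0.738, 0.675, 0.002, -0.0]
ft_force: [0.5, 0.1, 1.4]
width: 0.0867
```

```bash
python3 -c "
from h import *
s=st();go(.409,-.178,.24,-.09)
snap('side','s4');crop('s4',110,110,310,260,4,'s4c');snap('top','t4');crop('t4',170,140,290,260,6,'t4c')"
```

```text
t 11.18 tcp [ 0.4086 -0.1789  0.2401] psi -0.089 tilt [0.0021 0.0025] F [0.47 0.08 1.36] w 0.0867 j [-0.6  -0.11  0.89  2.02  0.09  1.19  0.16]
psi -0.09 shift [0.0009, 0.0004, 0.0001] turn [0.0019, -0.0026, 0.0006]
```

View pics/s4c.png

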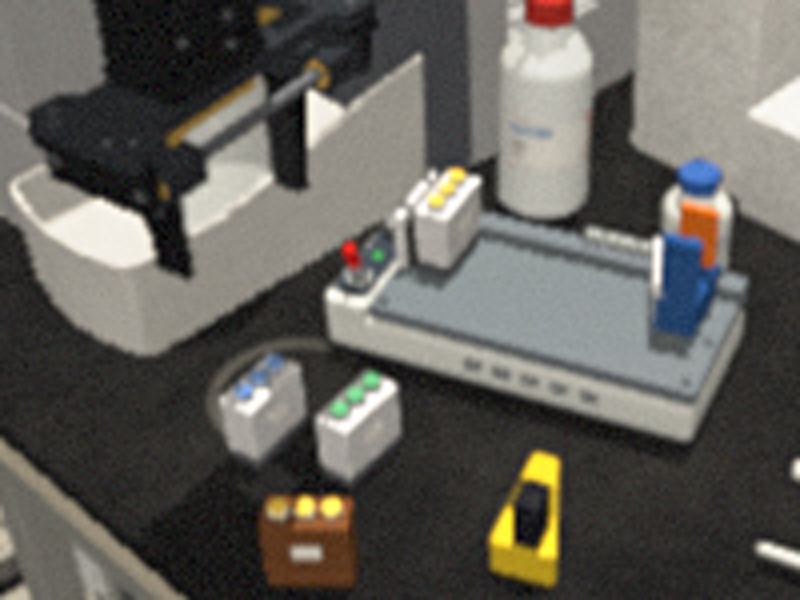

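View pics/t4c.png

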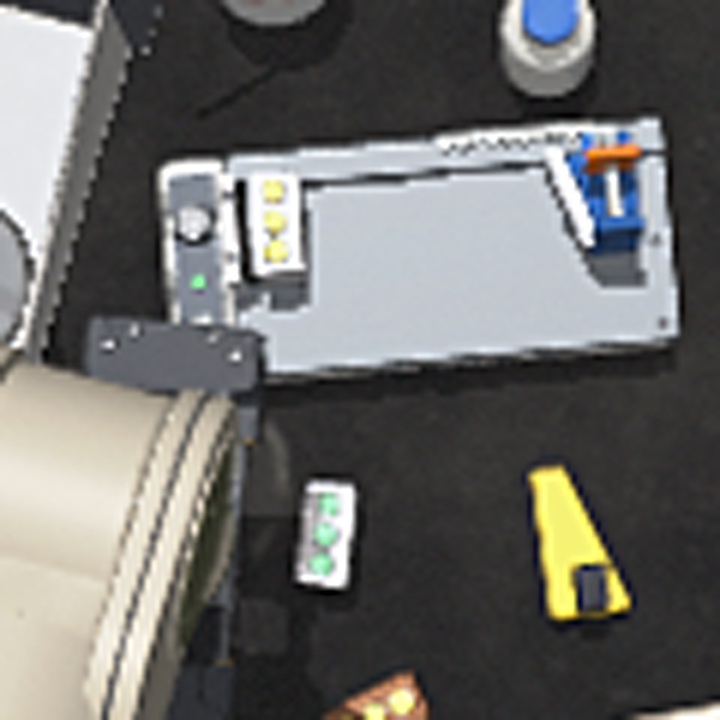

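Request:
arm_command([
  [100,[0.001,0.001,0.02],[0,0,0]],
  [100,[0.001,0.001,0.05],[0,0,0]],
  [100,[0.001,0.001,0.08],[0,0,0]],
  [100,[0.001,0.001,0.11],[0,0,0]],
  [100,[0.001,0.001,0.13],[0,0,0]],
  [100,[0.001,0.001,0.137],[0,0,0]],
  [100,[0.001,0.001,0.137],[0,0,0]],
  [0,[0.001,0.001,0.137],[0,0,0]],
  [0,[0.001,0.001,0.137],[0,0,0]],
  [0,[0.001,0.001,0.137],[0,0,0]],
])

```text
time: 12.12
ee_pos: [0.4107, -0.1785, 0.1039]
eef_rot: [0.738, 0.675, 0.001, 0.001]
ft_force: [0.4, 0.5, 0.6]
width: 0.074
```

Request:
arm_command([
  [0,[0,0,0],[0,0,0]],
  [0,[0,0,0],[0,0,0]],
  [0,[0,0,0],[0,0,0]],
  [0,[0,0,0],[0,0,0]],
  [0,[0,0,0],[0,0,0]],
  [0,[0,0,0],[0,0,0]],
  [0,[0,0,0],[0,0,0]],
  [0,[0,0,-0.01],[0,0,0]],
  [0,[0,0,-0.04],[0,0,0]],
  [0,[0,0,-0.06],[0,0,0]],
])

```text
time: 12.95
ee_pos: [0.4092, -0.1789, 0.1636]
eef_rot: [0.739, 0.674, -0.001, -0.0]
ft_force: [0.0, -0.5, -1.9]
width: 0.05
```

```bash
python3 -c "
from h import *
s=st();q=rs((-.002,-.040)); print(q);go(q[0],q[1],.24,.072)"
```

```text
t 12.95 tcp [ 0.4092 -0.1789  0.1636] psi -0.091 tilt [-0.0016 -0.0012] F [ 0.02 -0.53 -1.93] w 0.05 j [-0.62  0.05  0.97  2.1  -0.05  1.01  0.28]
[ 0.57550883 -0.23999462]
psi 0.072 shift [-0.0458, 0.171, -0.0766] turn [-0.0015, 0.0012, -0.1631]
```

Request:
arm_command([
  [0,[0,0,-0.04],[0,0,0]],
  [0,[0,0,-0.077],[0,0,0]],
  [0,[-0.02,0.02,-0.077],[0,0,-0.04]],
  [0,[-0.035,0.055,-0.077],[0,0,-0.1]],
  [0,[-0.049,0.09,-0.077],[0,0,-0.163]],
  [0,[-0.049,0.125,-0.077],[0,0,-0.163]],
  [0,[-0.049,0.155,-0.077],[0,0,-0.163]],
  [0,[-0.049,0.17,-0.077],[0,0,-0.163]],
  [0,[-0.049,0.171,-0.077],[0,0,-0.163]],
  [0,[-0.049,0.171,-0.077],[0,0,-0.163]],
])

```text
time: 13.78
ee_pos: [0.5757, -0.2428, 0.2386]
eef_rot: [0.681, 0.732, -0.001, -0.001]
ft_force: [-0.4, -0.3, -1.6]
width: 0.0499
```

```bash
python3 -c "
from h import *
s=st();q=rs((-.002,-.043)); print(q);go(q[0],q[1],.154,.072)"
```

```text
t 13.78 tcp [ 0.5757 -0.2428  0.2386] psi 0.073 tilt [-0.0024 -0.001 ] F [-0.44 -0.27 -1.61] w 0.0499 j [-0.37  0.51  0.96  1.57 -0.43  1.29  0.72]
[ 0.57572464 -0.24298685]
psi 0.072 shift [-0.0001, 0.0002, 0.0846] turn [-0.0024, 0.0009, 0.0009]
```

Request:
arm_command([
  [0,[0,0,0.02],[0,0,0]],
  [0,[0,0,0.04],[0,0,0]],
  [0,[0,0,0.055],[0,0,0]],
  [0,[0,0,0.065],[0,0,0]],
  [0,[0,0,0.072],[0,0,0]],
  [0,[0,0,0.078],[0,0,0]],
  [0,[0,0,0.082],[0,0,0]],
  [0,[0,0,0.084],[0,0,0]],
  [0,[0,0,0.084],[0,0,0]],
  [0,[0,0,0.084],[0,0,0]],
])

```text
time: 14.62
ee_pos: [0.5758, -0.2427, 0.1562]
eef_rot: [0.681, 0.732, 0.0, 0.0]
ft_force: [-0.6, -0.1, -0.5]
width: 0.0495
```

```bash
python3 -c "
from h import *
s=st();print(w2sh(s['ee_pos'])-[.012,.084])
snap('side','s5');crop('s5',170,110,290,200,6.6,'s5c')"
```

```text
t 14.62 tcp [ 0.5758 -0.2427  0.1562] psi 0.073 tilt [ 0.0006 -0.0001] F [-0.61 -0.09 -0.55] w 0.0495 j [-0.33  0.59  0.9   1.65 -0.5   1.14  0.77]
[-0.0018893  -0.04267905]
```

View pics/s5c.png

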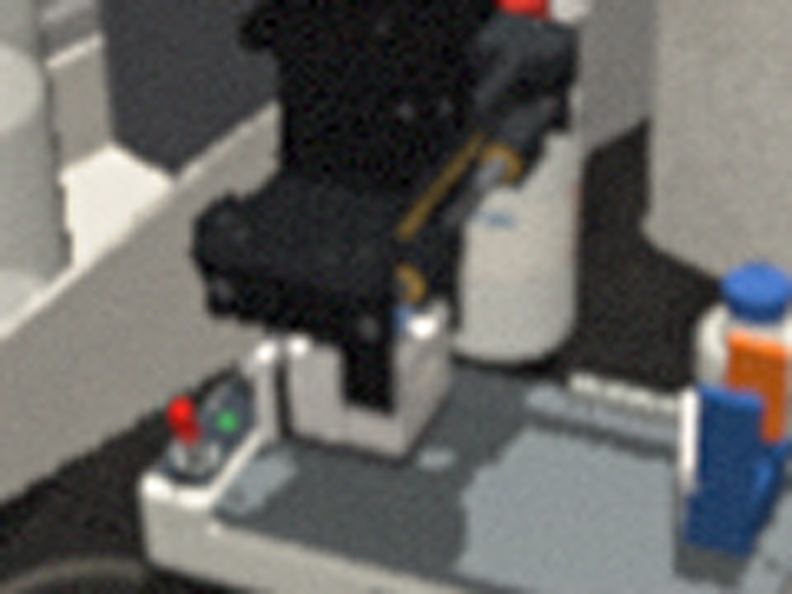

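Request:
arm_command([
  [0,[0,0,0.001],[0,0,0]],
  [0,[0,0,0.002],[0,0,0]],
  [0,[0,0,0.003],[0,0,0]],
  [0,[0,0,0.003],[0,0,0]],
  [0,[0.001,0,0.003],[0,0,0]],
  [0,[0.002,0,0.003],[0,0,0]],
  [0,[0.003,0,0.003],[0,0,0]],
  [0,[0.003,0,0.003],[0,0,0]],
  [0,[0.003,0,0.003],[0,0,0]],
  [0,[0.003,0,0.003],[0,0,0]],
])

```text
time: 15.5
ee_pos: [0.5756, -0.2401, 0.1532]
eef_rot: [0.681, 0.732, 0.0, 0.001]
ft_force: [0.4, -3.9, 5.6]
width: 0.05
```

```bash
python3 -c "
from h import *
s=st();print(w2sh(s['ee_pos'])-[.012,.084])"
```

```text
t 15.5 tcp [ 0.5756 -0.2401  0.1532] psi 0.073 tilt [ 0.0009 -0.0008] F [ 0.35 -3.87  5.59] w 0.05 j [-0.34  0.59  0.9   1.66 -0.5   1.14  0.76]
[-0.00186969 -0.04007156]
```

Request:
arm_command([
  [0,[0,0,-0.0007],[0,0,0]],
  [0,[0,0,-0.0007],[0,0,0]],
  [0,[0.0005,0,-0.0007],[0,0,0]],
  [0,[0.001,0,-0.0007],[0,0,0]],
  [0,[0.0015,0,-0.0007],[0,0,0]],
  [0,[0.002,0,-0.0007],[0,0,0]],
  [0,[0.002,0,-0.0007],[0,0,0]],
  [0,[0.002,0,-0.0007],[0,0,0]],
  [0,[0.002,0,-0.0007],[0,0,0]],
  [0,[0.002,0,-0.0007],[0,0,0]],
])

```text
time: 16.33
ee_pos: [0.5752, -0.2376, 0.1532]
eef_rot: [0.681, 0.732, -0.0, -0.0]
ft_force: [1.7, -5.4, 0.3]
width: 0.0501
```

```bash
python3 -c "
from h import *
s=st();print(w2sh(s['ee_pos'])-[.012,.084])"
```

```text
t 16.33 tcp [ 0.5752 -0.2376  0.1532] psi 0.073 tilt [-0.0002 -0.0002] F [ 1.75 -5.37  0.29] w 0.0501 j [-0.34  0.59  0.9   1.66 -0.5   1.14  0.76]
[-0.00217441 -0.03760505]
```

Request:
arm_command([
  [0,[-0.0005,0,0],[0,0,0]],
  [0,[-0.001,0,0],[0,0,0]],
  [80,[-0.001,0,0],[0,0,0]],
  [80,[-0.001,0,0],[0,0,0]],
  [80,[-0.001,0,0],[0,0,0]],
  [80,[-0.001,0,0],[0,0,0]],
  [80,[-0.001,0,0],[0,0,0]],
  [80,[-0.001,0,0],[0,0,0]],
  [80,[-0.001,0,-0.01],[0,0,0]],
  [80,[-0.001,0,-0.03],[0,0,0]],
])

```text
time: 17.17
ee_pos: [0.5744, -0.2379, 0.1823]
eef_rot: [0.681, 0.732, -0.001, -0.002]
ft_force: [1.5, -0.1, 0.1]
width: 0.0695
```

```bash
python3 -c "
from h import *
s=st();go(.4235,-.2383,.24,-.12)"
```

```text
t 17.17 tcp [ 0.5744 -0.2379  0.1823] psi 0.073 tilt [-0.0035  0.001 ] F [ 1.48 -0.06  0.13] w 0.0695 j [-0.36  0.56  0.92  1.64 -0.47  1.19  0.74]
psi -0.12 shift [0.0107, -0.1507, -0.0572] turn [-0.0036, -0.0009, 0.193]
```

Request:
arm_command([
  [80,[0,0,-0.03],[0,0,0]],
  [80,[0,0,-0.057],[0,0,0]],
  [100,[0.003,-0.03,-0.057],[0,0,0.05]],
  [100,[0.006,-0.07,-0.057],[0,0,0.1]],
  [100,[0.009,-0.11,-0.057],[0,0,0.193]],
  [100,[0.011,-0.14,-0.057],[0,0,0.193]],
  [100,[0.011,-0.151,-0.057],[0,0,0.193]],
  [100,[0.011,-0.151,-0.057],[0,0,0.193]],
  [100,[0.011,-0.151,-0.057],[0,0,0.193]],
  [100,[0.011,-0.151,-0.057],[0,0,0.193]],
])

```text
time: 18.0
ee_pos: [0.4251, -0.2382, 0.2411]
eef_rot: [0.748, 0.664, 0.001, 0.0]
ft_force: [0.0, -0.3, 0.8]
width: 0.0868
```

```bash
python3 -c "
from h import *
s=st();go(.4235,-.2383,.103,-.12)
snap('side','s6');crop('s6',110,110,310,260,4,'s6c');snap('top','t6');crop('t6',170,140,290,260,6,'t6c')"
```

```text
t 18.0 tcp [ 0.4251 -0.2382  0.2411] psi -0.119 tilt [0.0015 0.0001] F [ 0.03 -0.28  0.83] w 0.0868 j [-0.73  0.08  1.22  1.93 -0.08  1.18  0.4 ]
psi -0.12 shift [-0.0003, -0.0018, 0.1381] turn [0.0014, -0.0003, 0.0011]
```

View pics/s6c.png

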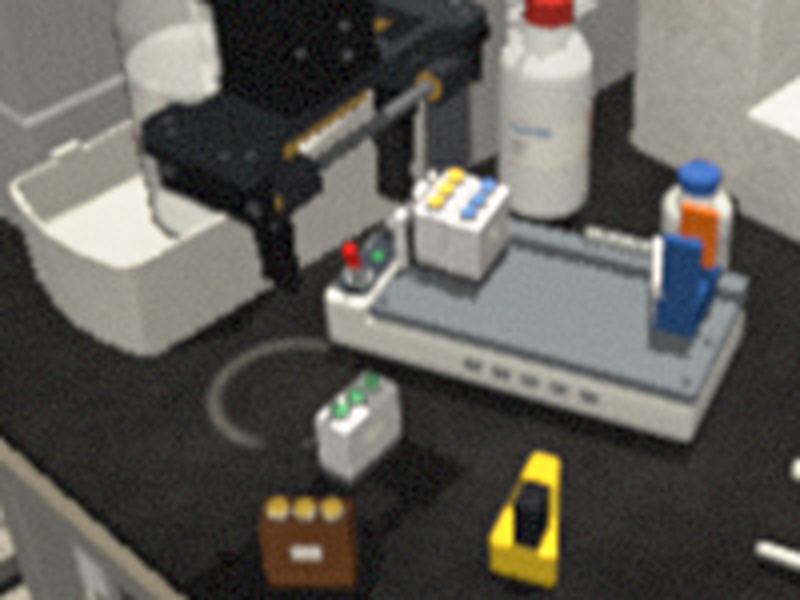

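View pics/t6c.png

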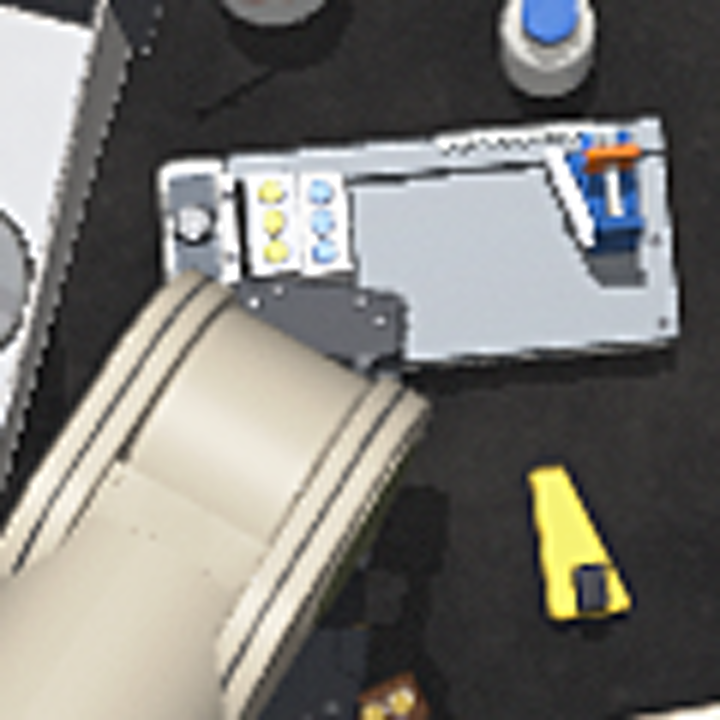

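Request:
arm_command([
  [80,[0,-0.0018,0.02],[0,0,0]],
  [80,[0,-0.0018,0.05],[0,0,0]],
  [80,[0,-0.0018,0.08],[0,0,0]],
  [80,[0,-0.0018,0.11],[0,0,0]],
  [80,[0,-0.0018,0.13],[0,0,0]],
  [80,[0,-0.0018,0.138],[0,0,0]],
  [80,[0,-0.0018,0.138],[0,0,0]],
  [0,[0,-0.0018,0.138],[0,0,0]],
  [0,[0,-0.0018,0.138],[0,0,0]],
  [0,[0,-0.0018,0.138],[0,0,0]],
])

```text
time: 18.93
ee_pos: [0.4231, -0.2386, 0.1036]
eef_rot: [0.748, 0.664, 0.001, 0.001]
ft_force: [-0.4, -0.1, 0.4]
width: 0.0566
```

Request:
arm_command([
  [0,[0,0,0],[0,0,0]],
  [0,[0,0,0],[0,0,0]],
  [0,[0,0,0],[0,0,0]],
  [0,[0,0,0],[0,0,0]],
  [0,[0,0,0],[0,0,0]],
  [0,[0,0,0],[0,0,0]],
  [0,[0,0,0],[0,0,0]],
  [0,[0,0,-0.01],[0,0,0]],
  [0,[0,0,-0.04],[0,0,0]],
  [0,[0,0,-0.06],[0,0,0]],
])

```text
time: 19.77
ee_pos: [0.4217, -0.2389, 0.1641]
eef_rot: [0.749, 0.663, -0.0, -0.0]
ft_force: [1.1, -0.5, 0.2]
width: 0.0499
```

```bash
python3 -c "
from h import *
s=st();q=rs((-.002,-.067)); print(q);go(q[0],q[1],.24,.072)"
```

```text
t 19.77 tcp [ 0.4217 -0.2389  0.1641] psi -0.121 tilt [-0.0008 -0.0003] F [ 1.12 -0.53  0.2 ] w 0.0499 j [-0.6   0.26  1.15  2.02 -0.28  1.03  0.56]
[ 0.57745115 -0.26692467]
psi 0.072 shift [-0.009, 0.1579, -0.076] turn [-0.0008, 0.0003, -0.1933]
```

Request:
arm_command([
  [0,[0,0,-0.04],[0,0,0]],
  [0,[0,0,-0.076],[0,0,0]],
  [0,[-0.003,0.02,-0.076],[0,0,-0.05]],
  [0,[-0.006,0.055,-0.076],[0,0,-0.11]],
  [0,[-0.009,0.09,-0.076],[0,0,-0.193]],
  [0,[-0.009,0.125,-0.076],[0,0,-0.193]],
  [0,[-0.009,0.15,-0.076],[0,0,-0.193]],
  [0,[-0.009,0.158,-0.076],[0,0,-0.193]],
  [0,[-0.009,0.158,-0.076],[0,0,-0.193]],
  [0,[-0.009,0.158,-0.076],[0,0,-0.193]],
])

```text
time: 20.6
ee_pos: [0.5771, -0.2667, 0.2387]
eef_rot: [0.681, 0.732, -0.001, -0.0]
ft_force: [-0.3, -0.1, -1.4]
width: 0.0497
```

```bash
python3 -c "
from h import *
s=st();q=rs((-.002,-.067)); print(q);go(q[0],q[1],.1545,.072)"
```

```text
t 20.6 tcp [ 0.5771 -0.2667  0.2387] psi 0.072 tilt [-0.001  -0.0008] F [-0.26 -0.07 -1.42] w 0.0497 j [-0.35  0.56  1.    1.54 -0.48  1.31  0.78]
[ 0.57745115 -0.26692467]
psi 0.072 shift [-0.0002, 0.0004, 0.0842] turn [-0.001, 0.0007, 0.0001]
```

Request:
arm_command([
  [0,[0,0,0.02],[0,0,0]],
  [0,[0,0,0.04],[0,0,0]],
  [0,[0,0,0.055],[0,0,0]],
  [0,[0,0,0.065],[0,0,0]],
  [0,[0,0,0.073],[0,0,0]],
  [0,[0,0,0.079],[0,0,0]],
  [0,[0,0,0.082],[0,0,0]],
  [0,[0,0,0.084],[0,0,0]],
  [0,[0,0,0.084],[0,0,0]],
  [0,[0,0,0.084],[0,0,0]],
])

```text
time: 21.43
ee_pos: [0.5781, -0.2664, 0.1549]
eef_rot: [0.681, 0.732, 0.0, 0.0]
ft_force: [0.1, -0.3, -0.6]
width: 0.0502
```

Request:
arm_command([
  [0,[0,0,0.0005],[0,0,0]],
  [0,[0,0,0.001],[0,0,0]],
  [0,[0.001,0,0.001],[0,0,0]],
  [0,[0.002,0,0.001],[0,0,0]],
  [0,[0.003,0,0.001],[0,0,0]],
  [0,[0.0035,0,0.001],[0,0,0]],
  [0,[0.004,0,0.001],[0,0,0]],
  [0,[0.004,0,0.001],[0,0,0]],
  [0,[0.004,0,0.001],[0,0,0]],
  [0,[0.004,0,0.001],[0,0,0]],
])

```text
time: 22.27
ee_pos: [0.5777, -0.2626, 0.1536]
eef_rot: [0.681, 0.732, -0.0, 0.0]
ft_force: [0.5, -3.2, -0.4]
width: 0.05
```

```bash
python3 -c "
from h import *
s=st();print(w2sh(s['ee_pos'])-[.012,.084])"
```

```text
t 22.27 tcp [ 0.5777 -0.2626  0.1536] psi 0.073 tilt [ 0.0003 -0.0006] F [ 0.48 -3.17 -0.44] w 0.05 j [-0.32  0.63  0.94  1.63 -0.55  1.16  0.82]
[-0.00148554 -0.06273565]
```

Request:
arm_command([
  [0,[0,0,0.0005],[0,0,0]],
  [0,[0,0,0.001],[0,0,0]],
  [0,[0.0005,0,0.001],[0,0,0]],
  [0,[0.001,0,0.001],[0,0,0]],
  [0,[0.0015,0,0.001],[0,0,0]],
  [0,[0.0015,0,0.001],[0,0,0]],
  [0,[0.0015,0,0.001],[0,0,0]],
  [0,[0.0015,0,0.001],[0,0,0]],
  [0,[0.0015,0,0.001],[0,0,0]],
  [0,[0.0015,0,0.001],[0,0,0]],
])

```text
time: 23.1
ee_pos: [0.5776, -0.2624, 0.1535]
eef_rot: [0.681, 0.732, -0.0, 0.001]
ft_force: [-1.1, -6.5, 5.0]
width: 0.0499
```

```bash
python3 -c "
from h import *
s=st();print(w2sh(s['ee_pos'])-[.012,.084])"
```

```text
t 23.1 tcp [ 0.5776 -0.2624  0.1535] psi 0.072 tilt [ 0.0014 -0.0023] F [-1.08 -6.53  5.03] w 0.0499 j [-0.32  0.63  0.94  1.63 -0.55  1.16  0.82]
[-0.00154264 -0.06246723]
```

Request:
arm_command([
  [0,[-0.001,0,-0.001],[0,0,0]],
  [0,[-0.001,0,-0.001],[0,0,0]],
  [80,[-0.001,0,-0.001],[0,0,0]],
  [80,[-0.001,0,-0.001],[0,0,0]],
  [80,[-0.001,0,-0.001],[0,0,0]],
  [80,[-0.001,0,-0.001],[0,0,0]],
  [80,[-0.001,0,-0.001],[0,0,0]],
  [80,[-0.001,0,-0.01],[0,0,0]],
  [80,[-0.001,0,-0.04],[0,0,0]],
  [80,[-0.001,0,-0.08],[0,0,0]],
])

```text
time: 23.93
ee_pos: [0.5765, -0.2608, 0.2314]
eef_rot: [0.681, 0.732, -0.001, -0.002]
ft_force: [0.9, 0.1, 0.9]
width: 0.0692
```

```bash
python3 -c "
from h import *
s=st();q=sh2w((.0115,-.0995));print(q);go(q[0],q[1],.24,.072)"
```

```text
t 23.93 tcp [ 0.5765 -0.2608  0.2314] psi 0.073 tilt [-0.0046  0.0015] F [0.87 0.14 0.95] w 0.0692 j [-0.36  0.56  1.    1.56 -0.48  1.3   0.78]
[ 0.58732802 -0.38301492]
psi 0.072 shift [-0.1227, 0.0018, -0.0088] turn [-0.0045, -0.0018, 0.0009]
```

Request:
arm_command([
  [80,[-0.03,0,-0.009],[0,0,0]],
  [80,[-0.06,0,-0.009],[0,0,0]],
  [80,[-0.09,0.001,-0.009],[0,0,0]],
  [80,[-0.11,0.002,-0.009],[0,0,0]],
  [80,[-0.123,0.002,-0.009],[0,0,0]],
  [80,[-0.123,0.002,-0.009],[0,0,0]],
  [80,[-0.123,0.002,-0.009],[0,0,0]],
  [80,[-0.123,0.002,-0.009],[0,0,0]],
  [80,[-0.123,0.002,-0.009],[0,0,0]],
  [80,[-0.123,0.002,-0.009],[0,0,0]],
])

```text
time: 24.77
ee_pos: [0.5892, -0.3829, 0.2416]
eef_rot: [0.68, 0.733, 0.0, -0.0]
ft_force: [-0.3, -0.2, -0.0]
width: 0.0696
```

```bash
python3 -c "
from h import *
T=load('top0');print('regen',atz(T,(261,141.5),.098))
s=st();q=sh2w((.0115,-.0995));go(q[0],q[1],.163,.072)
snap('side','s7');crop('s7',150,110,310,230,5,'s7c');snap('top','t7');crop('t7',170,140,300,230,6,'t7c')"
```

```text
regen [ 0.68185624 -0.35066798  0.098     ]
t 24.77 tcp [ 0.5892 -0.3829  0.2416] psi 0.075 tilt [0.0004 0.0006] F [-0.26 -0.18 -0.04] w 0.0696 j [-0.06  0.7   0.94  1.33 -0.56  1.39  0.93]
psi 0.072 shift [-0.0, -0.0019, 0.0786] turn [0.0005, -0.0006, 0.0027]
```

View pics/s7c.png

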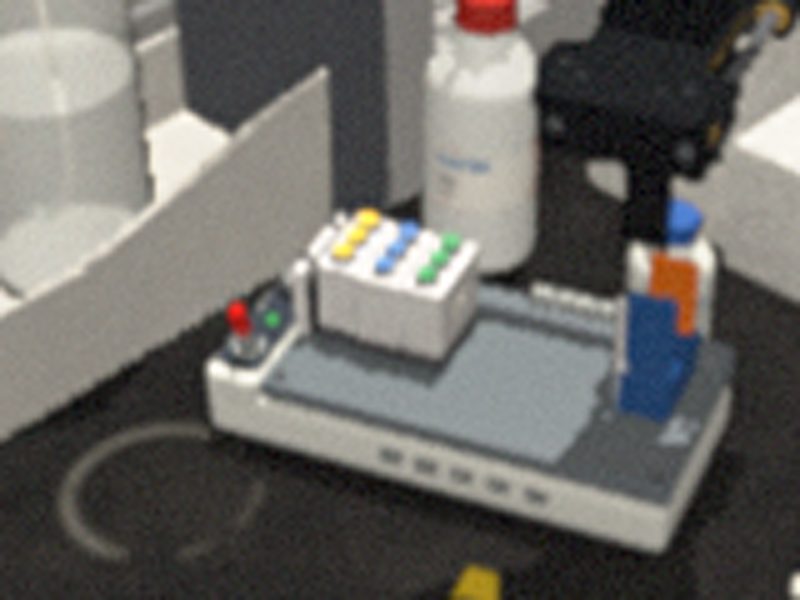

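View pics/t7c.png

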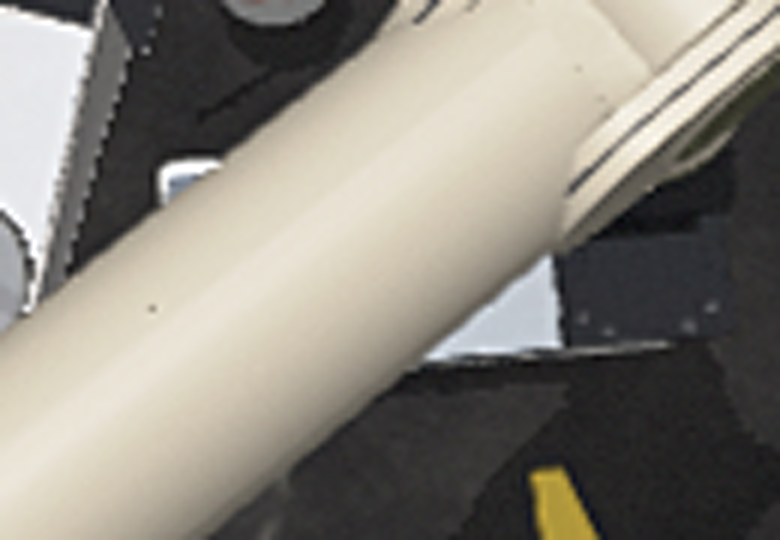

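Request:
arm_command([
  [80,[0,-0.002,0.01],[0,0,0]],
  [80,[0,-0.002,0.03],[0,0,0]],
  [80,[0,-0.002,0.05],[0,0,0]],
  [80,[0,-0.002,0.065],[0,0,0]],
  [80,[0,-0.002,0.075],[0,0,0]],
  [80,[0,-0.002,0.0785],[0,0,0]],
  [80,[0,-0.002,0.0785],[0,0,0]],
  [80,[0,-0.002,0.0785],[0,0,0]],
  [80,[0,-0.002,0.0785],[0,0,0]],
  [80,[0,-0.002,0.0785],[0,0,0]],
], squeeze=12)

```text
time: 25.7
ee_pos: [0.5869, -0.3847, 0.1639]
eef_rot: [0.681, 0.732, 0.0, 0.001]
ft_force: [-0.1, -1.0, 0.3]
width: 0.0695
```

```bash
python3 -c "
from h import *
s=st();q=sh2w((.0115,-.0995));go(q[0],q[1],.163,.072)
snap('side','s8');crop('s8',230,110,310,200,8,'s8c')"
```

```text
t 25.7 tcp [ 0.5869 -0.3847  0.1639] psi 0.073 tilt [ 0.0013 -0.0007] F [-0.07 -1.01  0.33] w 0.0695 j [-0.05  0.76  0.9   1.42 -0.6   1.26  0.97]
psi 0.072 shift [0.0017, 0.0006, 0.0009] turn [0.0013, 0.0008, 0.001]
```

View pics/s8c.png

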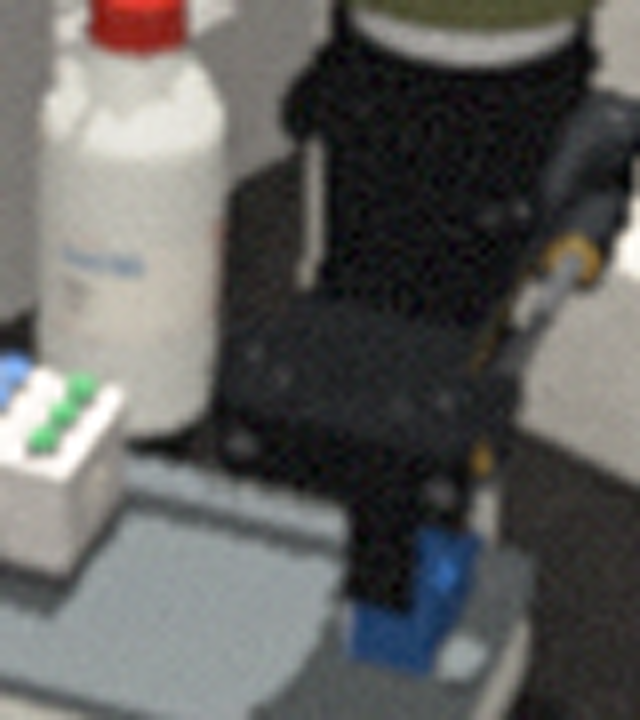

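Request:
arm_command([
  [50,[0,0,0],[0,0,0]],
  [0,[0,0,0],[0,0,0]],
  [0,[0,0,0],[0,0,0]],
  [0,[0,0,0],[0,0,0]],
  [0,[0,0,0],[0,0,0]],
  [0,[0,0,0],[0,0,0]],
  [0,[0,0,0],[0,0,0]],
  [0,[0,0,0],[0,0,0]],
  [0,[0,0,0],[0,0,0]],
  [0,[0,0,0],[0,0,0]],
], squeeze=12)

```text
time: 26.58
ee_pos: [0.5848, -0.3852, 0.1629]
eef_rot: [0.681, 0.732, -0.001, -0.001]
ft_force: [-7.0, 0.6, 2.7]
width: 0.0358
```

```bash
python3 -c "
from h import *
s=st()"
```

```text
t 26.58 tcp [ 0.5848 -0.3852  0.1629] psi 0.071 tilt [-0.0028  0.0002] F [-7.    0.6   2.74] w 0.0358 j [-0.05  0.76  0.9   1.42 -0.6   1.26  0.97]
```

Request:
arm_command([
  [0,[0,-0.003,0],[0,0,0]],
  [0,[0,-0.003,0],[0,0,0]],
  [0,[0.008,-0.003,0],[0,0,0]],
  [0,[0.016,-0.003,0],[0,0,0]],
  [0,[0.024,-0.003,0],[0,0,0]],
  [0,[0.032,-0.003,0],[0,0,0]],
  [0,[0.04,-0.003,0],[0,0,0]],
  [0,[0.047,-0.003,0],[0,0,0]],
  [0,[0.05,-0.003,0],[0,0,0]],
  [0,[0.05,-0.003,0],[0,0,0]],
])

```text
time: 27.42
ee_pos: [0.5801, -0.3335, 0.163]
eef_rot: [0.68, 0.733, 0.0, -0.0]
ft_force: [1.6, 1.5, 2.6]
width: 0.0355
```

```bash
python3 -c "
from h import *
s=st();print(w2sh(s['ee_pos'])-[.012,.084])
snap('side','s9');crop('s9',200,110,310,200,7,'s9c');snap('top','t9');crop('t9',170,140,300,230,6,'t9c')"
```

```text
t 27.42 tcp [ 0.5801 -0.3335  0.163 ] psi 0.074 tilt [-0.0001  0.0011] F [1.56 1.46 2.6 ] w 0.0355 j [-0.17  0.69  0.92  1.52 -0.58  1.22  0.92]
[-0.00413002 -0.13360281]
```

View pics/s9c.png

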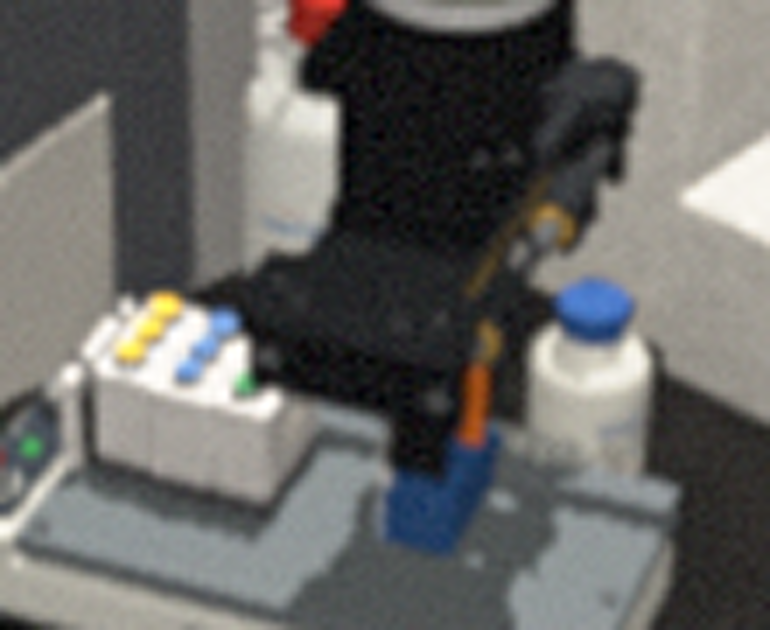

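View pics/t9c.png

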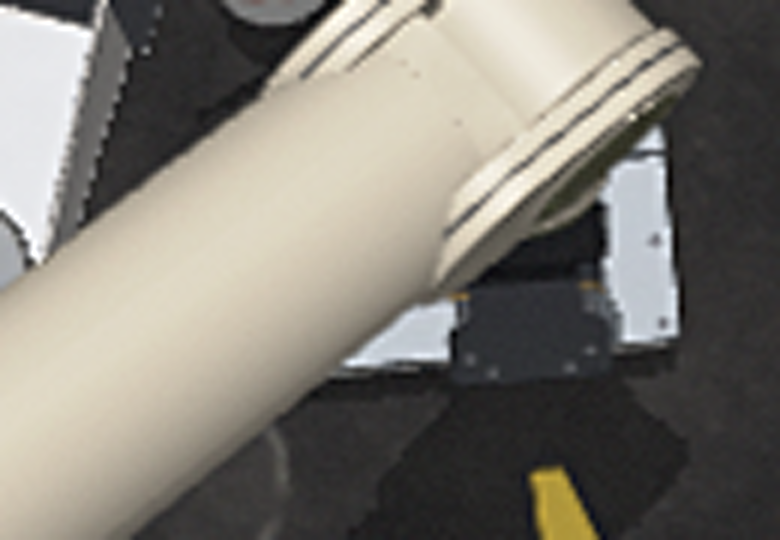

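Request:
arm_command([
  [0,[0.003,0,0],[0,0,0]],
  [0,[0.008,0,0],[0,0,0]],
  [0,[0.013,0,0],[0,0,0]],
  [0,[0.017,0,0],[0,0,0]],
  [0,[0.02,0,0],[0,0,0]],
  [0,[0.022,0,0],[0,0,0]],
  [0,[0.022,0,0],[0,0,0]],
  [0,[0.022,0,0],[0,0,0]],
  [0,[0.022,0,0],[0,0,0]],
  [0,[0.022,0,0],[0,0,0]],
])

```text
time: 28.35
ee_pos: [0.5783, -0.3127, 0.163]
eef_rot: [0.681, 0.732, 0.0, -0.0]
ft_force: [1.4, 1.6, 4.6]
width: 0.0355
```

```bash
python3 -c "
from h import *
s=st();print(w2sh(s['ee_pos'])-[.012,.084])
snap('side','s10');crop('s10',200,130,290,190,8.5,'s10c')"
```

```text
t 28.35 tcp [ 0.5783 -0.3127  0.163 ] psi 0.073 tilt [-0.      0.0005] F [1.43 1.6  4.65] w 0.0355 j [-0.22  0.67  0.93  1.55 -0.57  1.2   0.89]
[-0.00443697 -0.11276095]
```

View pics/s10c.png

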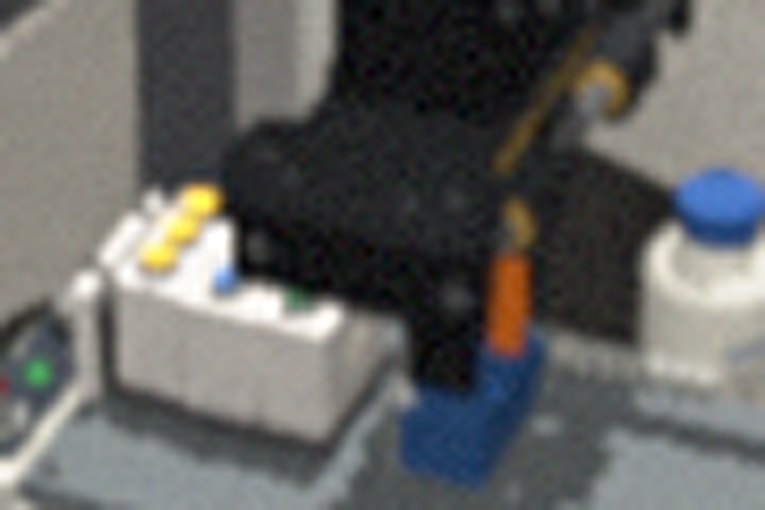

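Request:
arm_command([
  [0,[0.001,0,0],[0,0,0]],
  [0,[0.002,0,0],[0,0,0]],
  [0,[0.003,0,0],[0,0,0]],
  [0,[0.004,0,0],[0,0,0]],
  [0,[0.005,0,0],[0,0,0]],
  [0,[0.005,0,0],[0,0,0]],
  [0,[0.005,0,0],[0,0,0]],
  [0,[0.005,0,0],[0,0,0]],
  [0,[0.005,0,0],[0,0,0]],
  [0,[0.005,0,0],[0,0,0]],
])

```text
time: 29.23
ee_pos: [0.5779, -0.3077, 0.163]
eef_rot: [0.681, 0.732, 0.0, -0.0]
ft_force: [2.3, -0.8, 5.5]
width: 0.0354
```

Request:
arm_command([
  [0,[0.0005,0,0],[0,0,0]],
  [0,[0.001,0,0],[0,0,0]],
  [0,[0.0015,0,0],[0,0,0]],
  [0,[0.002,0,0],[0,0,0]],
  [0,[0.002,0,0],[0,0,0]],
  [0,[0.002,0,0],[0,0,0]],
  [0,[0.002,0,0],[0,0,0]],
  [0,[0.002,0,0],[0,0,0]],
  [0,[0.002,0,0],[0,0,0]],
  [0,[0.002,0,0],[0,0,0]],
])

```text
time: 30.07
ee_pos: [0.5778, -0.3066, 0.163]
eef_rot: [0.681, 0.732, -0.0, 0.001]
ft_force: [2.9, -5.2, 3.2]
width: 0.0353
```

```bash
python3 -c "
from h import *
s=st();print(w2sh(s['ee_pos'])-[.012,.084])"
```

```text
t 30.07 tcp [ 0.5778 -0.3066  0.163 ] psi 0.072 tilt [ 0.0005 -0.0014] F [ 2.92 -5.22  3.15] w 0.0353 j [-0.23  0.67  0.94  1.57 -0.56  1.2   0.88]
[-0.00449774 -0.10658989]
```

Request:
arm_command([
  [0,[-0.002,0,0],[0,0,0]],
  [0,[-0.004,0,0],[0,0,0]],
  [0,[-0.006,0,0],[0,0,0]],
  [0,[-0.008,0,0],[0,0,0]],
  [0,[-0.009,0,0],[0,0,0]],
  [0,[-0.009,0,0],[0,0,0]],
  [0,[-0.009,0,0],[0,0,0]],
  [0,[-0.009,0,0],[0,0,0]],
  [0,[-0.009,0,0],[0,0,0]],
  [0,[-0.009,0,0],[0,0,0]],
])

```text
time: 30.9
ee_pos: [0.5785, -0.3144, 0.163]
eef_rot: [0.681, 0.733, 0.0, -0.0]
ft_force: [1.7, 0.3, 6.4]
width: 0.0353
```

```bash
python3 -c "
from h import *
s=st();print(w2sh(s['ee_pos'])-[.012,.084])"
```

```text
t 30.9 tcp [ 0.5785 -0.3144  0.163 ] psi 0.073 tilt [-0.0003  0.001 ] F [1.72 0.31 6.36] w 0.0353 j [-0.21  0.67  0.93  1.55 -0.57  1.21  0.89]
[-0.00437547 -0.11440817]
```

Request:
arm_command([
  [0,[0,0,0],[0,0,0]],
  [0,[0,0,0],[0,0,0]],
  [0,[0,0,0],[0,0,0]],
  [0,[0,0,0],[0,0,0]],
  [0,[0,0,0],[0,0,0]],
  [0,[0,0,0],[0,0,0]],
  [0,[0,0,0],[0,0,0]],
  [0,[0,0,0],[0,0,0]],
  [0,[0,0,0],[0,0,0]],
  [0,[0,0,0],[0,0,0]],
], squeeze=3)

```text
time: 31.73
ee_pos: [0.5794, -0.3142, 0.1629]
eef_rot: [0.681, 0.733, 0.001, 0.0]
ft_force: [6.4, -0.8, 2.9]
width: 0.0374
```

```bash
python3 -c "
from h import *
s=st();print(w2sh(s['ee_pos'])-[.012,.084])"
```

```text
t 31.73 tcp [ 0.5794 -0.3142  0.1629] psi 0.074 tilt [0.0013 0.0004] F [ 6.36 -0.79  2.92] w 0.0374 j [-0.21  0.67  0.93  1.55 -0.57  1.2   0.89]
[-0.00348119 -0.11424842]
```

Request:
arm_command([
  [0,[0,0.001,0],[0,0,0]],
  [0,[0,0.002,0],[0,0,0]],
  [0,[0,0.003,0],[0,0,0]],
  [0,[0,0.003,0],[0,0,0]],
  [0,[0,0.003,0],[0,0,0]],
  [0,[0,0.003,0],[0,0,0]],
  [0,[0,0.003,0],[0,0,0]],
  [0,[0,0.003,0],[0,0,0]],
  [0,[0,0.003,0],[0,0,0]],
  [0,[0,0.003,0],[0,0,0]],
], squeeze=3)

```text
time: 32.57
ee_pos: [0.5811, -0.3146, 0.1626]
eef_rot: [0.681, 0.732, -0.0, -0.0]
ft_force: [-2.7, -0.3, -0.5]
width: 0.0408
```

```bash
python3 -c "
from h import *
s=st();print(w2sh(s['ee_pos'])-[.012,.084])"
```

```text
t 32.57 tcp [ 0.5811 -0.3146  0.1626] psi 0.073 tilt [-0.0008  0.0002] F [-2.7  -0.26 -0.54] w 0.0408 j [-0.21  0.68  0.93  1.54 -0.57  1.21  0.89]
[-0.00178505 -0.11483958]
```

Request:
arm_command([
  [0,[0.0005,-0.001,0],[0,0,0]],
  [0,[0.001,-0.001,0],[0,0,0]],
  [0,[0.0015,-0.001,0],[0,0,0]],
  [0,[0.002,-0.001,0],[0,0,0]],
  [0,[0.002,-0.001,0],[0,0,0]],
  [0,[0.002,-0.001,0],[0,0,0]],
  [0,[0.002,-0.001,0],[0,0,0]],
  [0,[0.002,-0.001,0],[0,0,0]],
  [0,[0.002,-0.001,0],[0,0,0]],
  [0,[0.002,-0.001,0],[0,0,0]],
], squeeze=3)

```text
time: 33.4
ee_pos: [0.5805, -0.3128, 0.1631]
eef_rot: [0.681, 0.732, 0.0, 0.0]
ft_force: [1.2, -4.5, -0.6]
width: 0.0397
```

```bash
python3 -c "
from h import *
s=st();print(w2sh(s['ee_pos'])-[.012,.084])"
```

```text
t 33.4 tcp [ 0.5805 -0.3128  0.1631] psi 0.073 tilt [ 0.0004 -0.0003] F [ 1.25 -4.47 -0.58] w 0.0397 j [-0.21  0.68  0.93  1.55 -0.57  1.21  0.89]
[-0.00228737 -0.11300917]
```

Request:
arm_command([
  [0,[-0.001,0.0007,0],[0,0,0]],
  [0,[-0.002,0.0007,0],[0,0,0]],
  [0,[-0.003,0.0007,0],[0,0,0]],
  [0,[-0.004,0.0007,0],[0,0,0]],
  [0,[-0.004,0.0007,0],[0,0,0]],
  [0,[-0.004,0.0007,0],[0,0,0]],
  [0,[-0.004,0.0007,0],[0,0,0]],
  [0,[-0.004,0.0007,0],[0,0,0]],
  [0,[-0.004,0.0007,0],[0,0,0]],
  [0,[-0.004,0.0007,0],[0,0,0]],
], squeeze=3)

```text
time: 34.23
ee_pos: [0.5817, -0.316, 0.1627]
eef_rot: [0.681, 0.733, 0.0, -0.0]
ft_force: [1.6, 4.5, 0.8]
width: 0.0417
```

```bash
python3 -c "
from h import *
s=st();print(w2sh(s['ee_pos'])-[.012,.084])"
```

```text
t 34.23 tcp [ 0.5817 -0.316   0.1627] psi 0.074 tilt [0.0004 0.0007] F [1.56 4.51 0.76] w 0.0417 j [-0.2   0.68  0.93  1.54 -0.57  1.21  0.89]
[-0.00126116 -0.11624809]
```

Request:
arm_command([
  [0,[0.0015,0,0],[0,0,0]],
  [70,[0.0015,0,0],[0,0,0]],
  [70,[0.0015,0,0],[0,0,0]],
  [70,[0.0015,0,0],[0,0,0]],
  [70,[0.0015,0,0],[0,0,0]],
  [70,[0.0015,0,0],[0,0,0]],
  [70,[0.0015,0,-0.01],[0,0,0]],
  [70,[0.0015,0,-0.04],[0,0,0]],
  [70,[0.0015,0,-0.075],[0,0,0]],
  [70,[0.0015,0,-0.09],[0,0,0]],
])

```text
time: 35.07
ee_pos: [0.5816, -0.3163, 0.2579]
eef_rot: [0.681, 0.732, 0.0, 0.002]
ft_force: [0.6, 0.0, -0.6]
width: 0.0611
```

```bash
python3 -c "
from h import *
s=st();go(.3966,-.3720,.25,np.pi/2+.133)"
```

```text
t 35.07 tcp [ 0.5816 -0.3163  0.2579] psi 0.072 tilt [ 0.0036 -0.0023] F [ 0.59  0.02 -0.57] w 0.0611 j [-0.23  0.6   0.99  1.44 -0.5   1.36  0.85]
psi -1.438 shift [-0.0422, -0.1886, 0.0073] turn [0.0047, -0.0005, 1.5102]
```

Request:
arm_command([
  [70,[-0.02,-0.05,0],[0,0,0.1]],
  [70,[-0.03,-0.09,0.005],[0,0,0.22]],
  [70,[-0.04,-0.13,0.007],[0,0,0.34]],
  [70,[-0.042,-0.16,0.007],[0,0,0.46]],
  [70,[-0.042,-0.188,0.007],[0,0,0.58]],
  [70,[-0.042,-0.188,0.007],[0,0,0.7]],
  [70,[-0.042,-0.188,0.007],[0,0,0.82]],
  [70,[-0.042,-0.188,0.007],[0,0,0.94]],
  [70,[-0.042,-0.188,0.007],[0,0,1.06]],
  [70,[-0.042,-0.188,0.007],[0,0,1.18]],
])

```text
time: 35.9
ee_pos: [0.3966, -0.3709, 0.2466]
eef_rot: [0.974, 0.227, 0.0, -0.0]
ft_force: [-0.3, -0.3, -0.1]
width: 0.0609
```

```bash
python3 -c "
from h import *
s=st();go(.3966,-.3720,.25,np.pi/2+.133)
snap('side','s11');crop('s11',170,110,310,230,5.5,'s11c');snap('top','t11');crop('t11',170,140,300,270,6,'t11c')"
```

```text
t 35.9 tcp [ 0.3966 -0.3709  0.2466] psi -1.113 tilt [0.0007 0.0002] F [-0.25 -0.27 -0.08] w 0.0609 j [-0.38  0.43  1.31  1.79 -0.44  1.27 -0.06]
psi -1.438 shift [-0.0005, 0.001, -0.0034] turn [-0.0, -0.0008, 0.3245]
```

View pics/s11c.png

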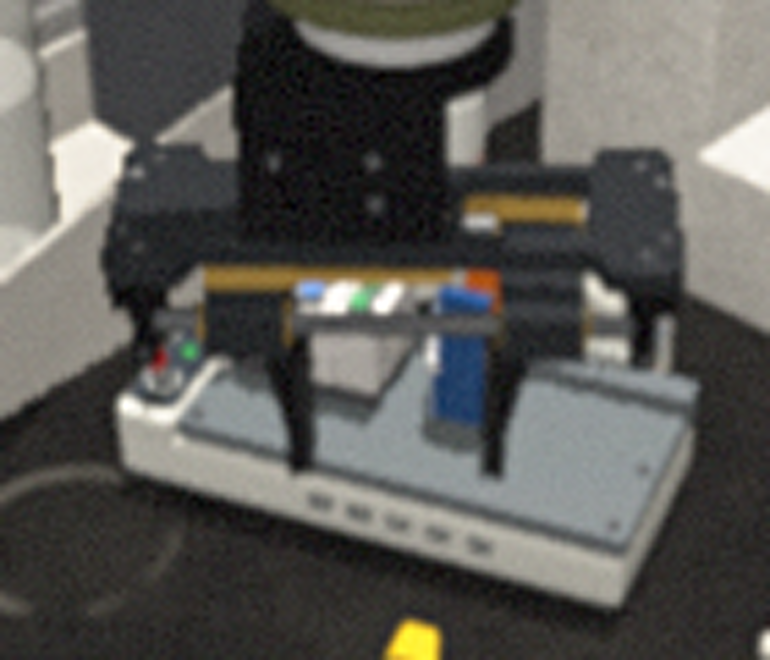

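View pics/t11c.png

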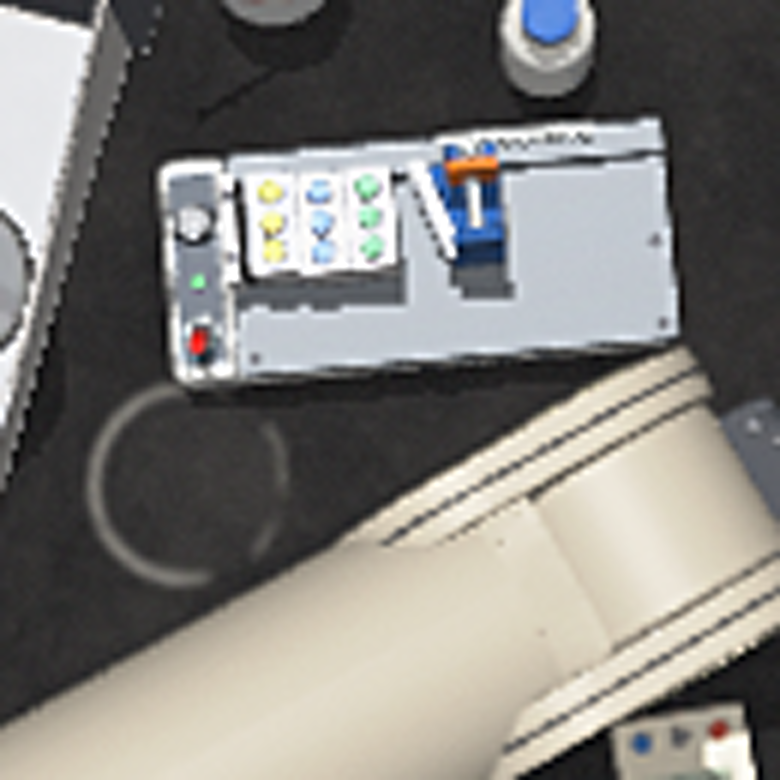

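Request:
arm_command([
  [50,[0,0,0],[0,0,0.12]],
  [50,[0,0,0.01],[0,0,0.24]],
  [50,[0,0,0.03],[0,0,0.325]],
  [50,[0,0,0.05],[0,0,0.325]],
  [50,[0,0,0.07],[0,0,0.325]],
  [50,[0,0,0.08],[0,0,0.325]],
  [50,[0,0,0.08],[0,0,0.325]],
  [50,[0,0,0.08],[0,0,0.325]],
  [50,[0,0,0.08],[0,0,0.325]],
  [50,[0,0,0.08],[0,0,0.325]],
], squeeze=30)

```text
time: 36.83
ee_pos: [0.3972, -0.3711, 0.1671]
eef_rot: [0.998, 0.07, 0.001, 0.0]
ft_force: [0.6, 0.0, -0.3]
width: 0.0439
```

```bash
python3 -c "
from h import *
s=st();go(.3966,-.3720,.101,np.pi/2+.133)
snap('side','s12');crop('s12',195,160,295,270,7,'s12c')"
```

```text
t 36.83 tcp [ 0.3972 -0.3711  0.1671] psi -1.431 tilt [ 0.0014 -0.0008] F [ 0.57  0.01 -0.28] w 0.0439 j [-0.3   0.54  1.23  1.87 -0.56  1.14 -0.29]
psi -1.438 shift [-0.0008, 0.0007, 0.0661] turn [0.0009, -0.0013, 0.0066]
```

View pics/s12c.png

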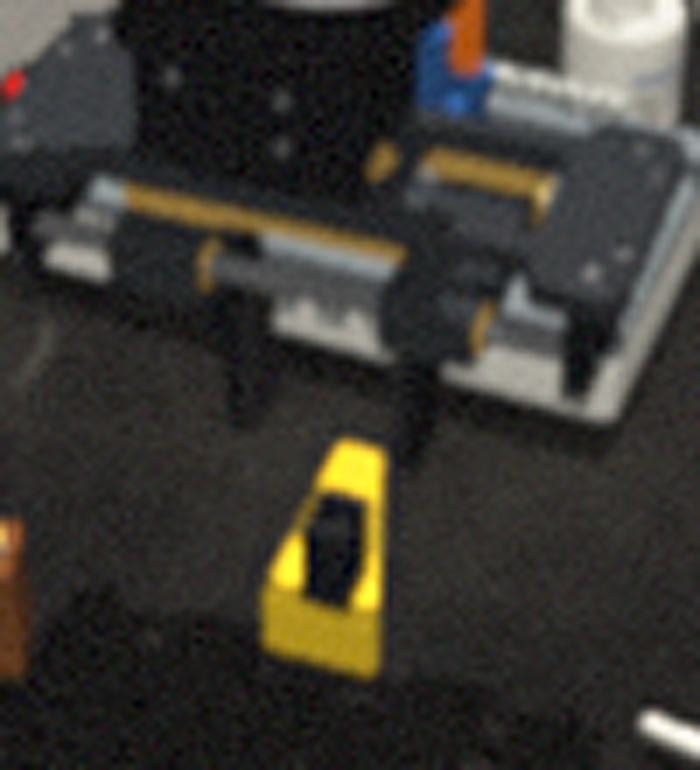

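Request:
arm_command([
  [50,[-0.001,0.001,0.015],[0,0,0.006]],
  [50,[-0.001,0.001,0.03],[0,0,0.006]],
  [50,[-0.001,0.001,0.045],[0,0,0.006]],
  [50,[-0.001,0.001,0.058],[0,0,0.006]],
  [50,[-0.001,0.001,0.065],[0,0,0.006]],
  [50,[-0.001,0.001,0.066],[0,0,0.006]],
  [50,[-0.001,0.001,0.066],[0,0,0.006]],
  [50,[-0.001,0.001,0.066],[0,0,0.006]],
  [20,[-0.001,0.001,0.066],[0,0,0.006]],
  [0,[-0.001,0.001,0.066],[0,0,0.006]],
], squeeze=20)

```text
time: 37.72
ee_pos: [0.3962, -0.372, 0.1005]
eef_rot: [0.998, 0.066, 0.0, 0.0]
ft_force: [0.3, 0.2, -0.2]
width: 0.0363
```

Request:
arm_command([
  [0,[0,0,0],[0,0,0]],
  [0,[0,0,0],[0,0,0]],
  [0,[0,0,0],[0,0,0]],
  [0,[0,0,0],[0,0,0]],
  [0,[0,0,0],[0,0,0]],
  [0,[0,0,0],[0,0,0]],
  [0,[0,0,0],[0,0,0]],
  [0,[0,0,0],[0,0,0]],
  [0,[0,0,0],[0,0,0]],
  [0,[0,0,0],[0,0,0]],
], squeeze=40)

```text
time: 38.55
ee_pos: [0.396, -0.3718, 0.1]
eef_rot: [0.998, 0.066, 0.0, -0.0]
ft_force: [-0.0, 0.7, 4.6]
width: 0.018
```

```bash
python3 -c "
from h import *
s=st()
snap('side','s13');crop('s13',195,160,295,270,7,'s13c')"
```

```text
t 38.55 tcp [ 0.396  -0.3718  0.1   ] psi -1.438 tilt [0.0002 0.0002] F [-0.05  0.7   4.62] w 0.018 j [-0.21  0.62  1.12  1.92 -0.66  1.03 -0.24]
```

View pics/s13c.png

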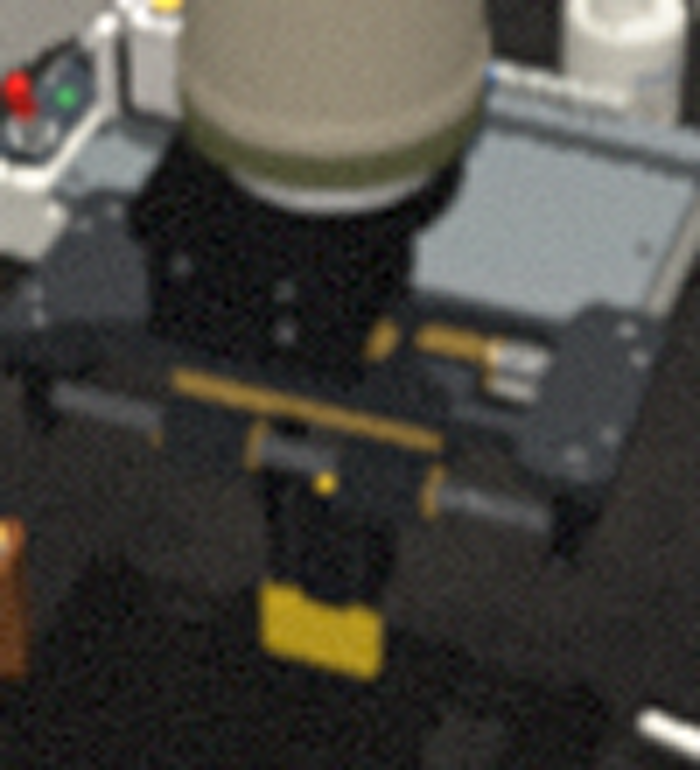

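Request:
arm_command([
  [0,[0,0,-0.005],[0,0,0]],
  [0,[0,0,-0.015],[0,0,0]],
  [0,[0,0,-0.03],[0,0,0]],
  [0,[0,0,-0.05],[0,0,0]],
  [0,[0,0,-0.07],[0,0,0]],
  [0,[0,0,-0.085],[0,0,0]],
  [0,[0,0,-0.09],[0,0,0]],
  [0,[0,0,-0.09],[0,0,0]],
  [0,[0,0,-0.09],[0,0,0]],
  [0,[0,0,-0.09],[0,0,0]],
])

```text
time: 39.43
ee_pos: [0.3957, -0.3714, 0.189]
eef_rot: [0.998, 0.066, -0.0, -0.0]
ft_force: [-0.1, 0.7, -1.4]
width: 0.0179
```

```bash
python3 -c "
from h import *
s=st();q=rs((-.102,-.099));print(q);go(q[0],q[1],.19,np.pi/2+.072)
snap('side','s14');crop('s14',170,110,310,230,5.5,'s14c')"
```

```text
t 39.43 tcp [ 0.3957 -0.3714  0.189 ] psi -1.438 tilt [-0.0009  0.0009] F [-0.14  0.69 -1.37] w 0.0179 j [-0.32  0.51  1.25  1.85 -0.52  1.17 -0.32]
[ 0.48001225 -0.30603554]
psi -1.499 shift [0.0922, -0.0536, -0.001] turn [-0.001, 0.0008, 0.061]
```

View pics/s14c.png

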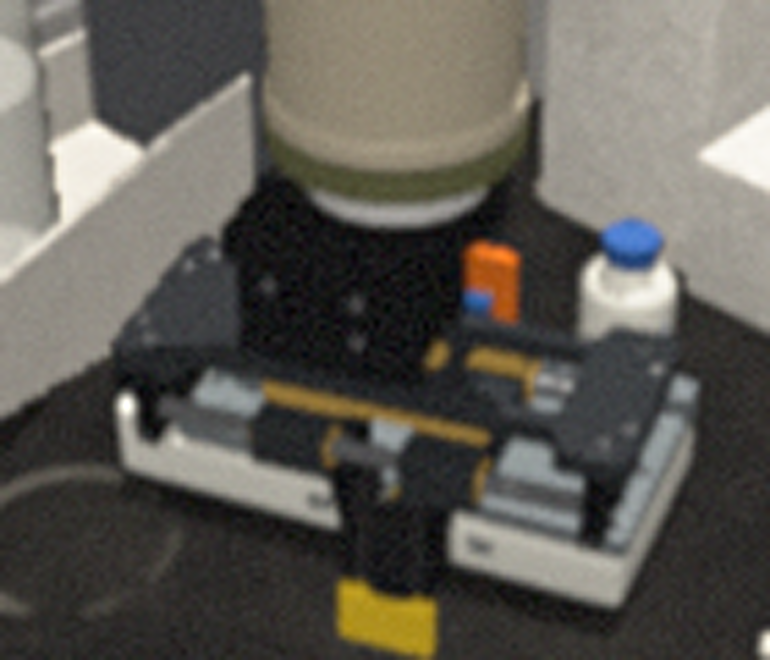

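Request:
arm_command([
  [0,[0.01,-0.005,0],[0,0,0.01]],
  [0,[0.03,-0.015,0],[0,0,0.03]],
  [0,[0.05,-0.03,0],[0,0,0.06]],
  [0,[0.075,-0.045,0],[0,0,0.061]],
  [0,[0.09,-0.053,0],[0,0,0.061]],
  [0,[0.092,-0.0535,0],[0,0,0.061]],
  [0,[0.092,-0.0535,0],[0,0,0.061]],
  [0,[0.092,-0.0535,0.01],[0,0,0.061]],
  [0,[0.092,-0.0535,0.025],[0,0,0.061]],
  [0,[0.092,-0.0535,0.03],[0,0,0.061]],
])

```text
time: 40.32
ee_pos: [0.4784, -0.3068, 0.1573]
eef_rot: [0.999, 0.035, -0.001, -0.001]
ft_force: [-1.1, 0.3, -2.5]
width: 0.0176
```

```bash
python3 -c "
from h import *
snap('side','s15');crop('s15',195,120,295,200,7.5,'s15c');snap('top','t15');crop('t15',180,150,290,230,7,'t15c')
s=st();q=rs((-.102,-.099));print(w2sh(s['ee_pos'])-[.012,.084]);go(q[0],q[1],.152,np.pi/2+.072)
"
```

```text
t 40.42 tcp [ 0.4786 -0.3067  0.1582] psi -1.501 tilt [-0.0025  0.0013] F [ 0.76  0.46 -1.16] w 0.0178 j [-0.41  0.61  1.19  1.81 -0.62  1.16 -0.51]
[-0.10344346 -0.09956518]
psi -1.499 shift [0.0015, -0.0006, 0.0062] turn [-0.0015, 0.0024, -0.0018]
```

View pics/s15c.png

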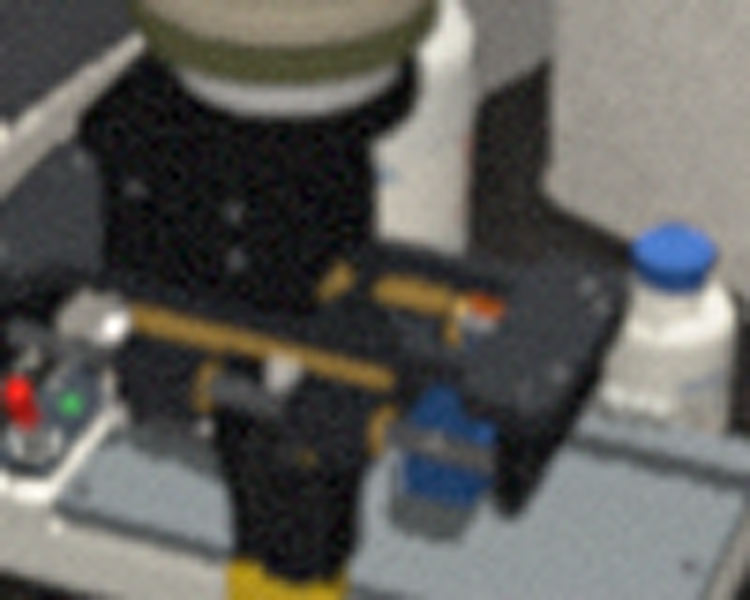

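View pics/t15c.png

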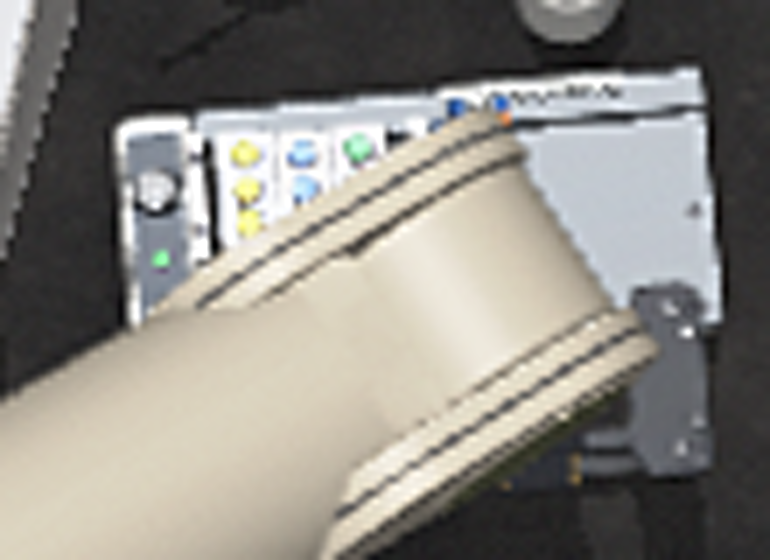

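Request:
arm_command([
  [0,[0.0015,-0.001,0.003],[0,0,0]],
  [0,[0.005,-0.001,0.005],[0,0,0]],
  [0,[0.009,-0.001,0.006],[0,0,0]],
  [0,[0.013,-0.001,0.006],[0,0,0]],
  [0,[0.017,-0.001,0.006],[0,0,0]],
  [0,[0.02,-0.001,0.006],[0,0,0]],
  [0,[0.0215,-0.001,0.006],[0,0,0]],
  [0,[0.0215,-0.001,0.006],[0,0,0]],
  [0,[0.0215,-0.001,0.006],[0,0,0]],
  [0,[0.0215,-0.001,0.006],[0,0,0]],
])

```text
time: 41.25
ee_pos: [0.5012, -0.3042, 0.1539]
eef_rot: [0.999, 0.036, -0.0, -0.0]
ft_force: [0.6, -0.1, -0.8]
width: 0.0175
```

```bash
python3 -c "
from h import *
s=st();q=rs((-.072,-.098));print(w2sh(s['ee_pos'])-[.012,.084]);go(q[0],q[1],.151,np.pi/2+.072)
"
```

```text
t 41.25 tcp [ 0.5012 -0.3042  0.1539] psi -1.499 tilt [-0.      0.0001] F [ 0.62 -0.13 -0.82] w 0.0175 j [-0.39  0.65  1.16  1.77 -0.64  1.17 -0.53]
[-0.08070142 -0.09865405]
psi -1.499 shift [0.0087, -0.0007, 0.0029] turn [-0.0001, 0.0, -0.0005]
```

Request:
arm_command([
  [0,[0,0,0.001],[0,0,0]],
  [0,[0,0,0.002],[0,0,0]],
  [0,[0,0,0.003],[0,0,0]],
  [0,[0.002,0,0.0035],[0,0,0]],
  [0,[0.004,-0.0005,0.0035],[0,0,0]],
  [0,[0.006,-0.001,0.0035],[0,0,0]],
  [0,[0.007,-0.001,0.0035],[0,0,0]],
  [0,[0.007,-0.001,0.0035],[0,0,0]],
  [0,[0.007,-0.001,0.0035],[0,0,0]],
  [0,[0.007,-0.001,0.0035],[0,0,0]],
])

```text
time: 42.08
ee_pos: [0.5083, -0.3026, 0.1504]
eef_rot: [0.999, 0.036, 0.0, -0.0]
ft_force: [0.0, 0.5, -0.9]
width: 0.0176
```

```bash
python3 -c "
from h import *
s=st();print(w2sh(s['ee_pos'])-[.012,.084]);snap('side','s16');crop('s16',195,120,295,200,7.5,'s16c')
"
```

```text
t 42.08 tcp [ 0.5083 -0.3026  0.1504] psi -1.499 tilt [0. 0.] F [ 0.01  0.47 -0.92] w 0.0176 j [-0.38  0.66  1.15  1.76 -0.65  1.17 -0.54]
[-0.07357403 -0.097651  ]
```

View pics/s16c.png

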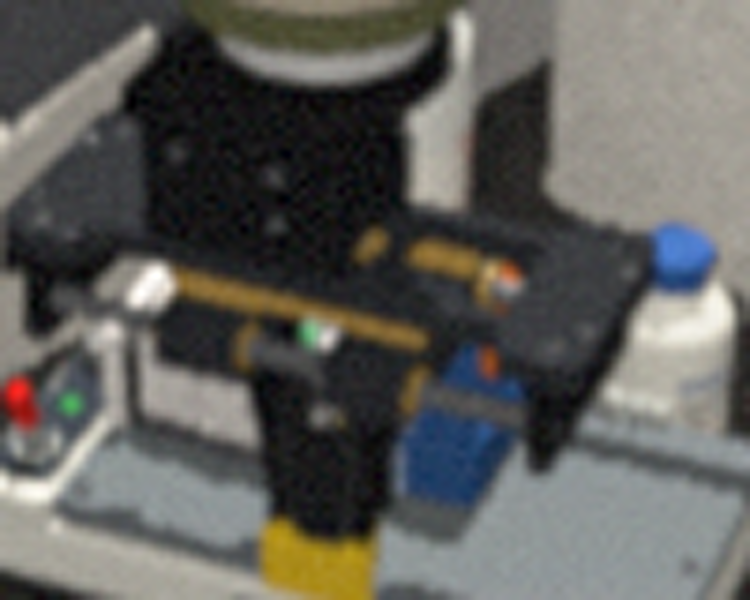

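Request:
arm_command([
  [0,[0,0,0.0005],[0,0,0]],
  [0,[0,0,0.001],[0,0,0]],
  [0,[0,0,0.001],[0,0,0]],
  [0,[0.001,0,0.001],[0,0,0]],
  [0,[0.002,0,0.001],[0,0,0]],
  [0,[0.003,-0.0005,0.001],[0,0,0]],
  [0,[0.004,-0.0005,0.001],[0,0,0]],
  [0,[0.005,-0.001,0.001],[0,0,0]],
  [0,[0.005,-0.001,0.001],[0,0,0]],
  [0,[0.005,-0.001,0.001],[0,0,0]],
])

```text
time: 42.97
ee_pos: [0.5133, -0.3019, 0.15]
eef_rot: [0.999, 0.036, 0.0, 0.001]
ft_force: [-1.1, -0.5, 5.0]
width: 0.0177
```

```bash
python3 -c "
from h import *
s=st();print(w2sh(s['ee_pos'])-[.012,.084])
"
```

```text
t 42.97 tcp [ 0.5133 -0.3019  0.15  ] psi -1.5 tilt [ 0.0007 -0.001 ] F [-1.12 -0.5   4.99] w 0.0177 j [-0.38  0.67  1.14  1.75 -0.66  1.17 -0.54]
[-0.06853262 -0.09727139]
```

Request:
arm_command([
  [0,[0.0005,0,0],[0,0,0]],
  [0,[0.001,-0.0003,0],[0,0,0]],
  [0,[0.0015,-0.0004,0],[0,0,0]],
  [0,[0.002,-0.0006,0],[0,0,0]],
  [0,[0.0025,-0.0007,0],[0,0,0]],
  [0,[0.003,-0.0008,0],[0,0,0]],
  [0,[0.0035,-0.0009,0],[0,0,0]],
  [0,[0.004,-0.001,0],[0,0,0]],
  [0,[0.004,-0.001,0],[0,0,0]],
  [0,[0.004,-0.001,0],[0,0,0]],
])

```text
time: 43.8
ee_pos: [0.517, -0.3007, 0.15]
eef_rot: [0.999, 0.036, 0.0, 0.0]
ft_force: [-3.2, -0.8, 5.7]
width: 0.0178
```

```bash
python3 -c "
from h import *
s=st();print(w2sh(s['ee_pos'])-[.012,.084])
"
```

```text
t 43.8 tcp [ 0.517  -0.3007  0.15  ] psi -1.5 tilt [ 0.0005 -0.0009] F [-3.22 -0.8   5.65] w 0.0178 j [-0.38  0.67  1.14  1.74 -0.66  1.17 -0.55]
[-0.06470933 -0.09633647]
```

Request:
arm_command([
  [0,[0.0005,0,0],[0,0,0]],
  [0,[0.001,-0.0003,0],[0,0,0]],
  [0,[0.0015,-0.0004,0],[0,0,0]],
  [0,[0.002,-0.0006,0],[0,0,0]],
  [0,[0.0025,-0.0007,0],[0,0,0]],
  [0,[0.003,-0.0008,0],[0,0,0]],
  [0,[0.0035,-0.0009,0],[0,0,0]],
  [0,[0.004,-0.001,0],[0,0,0]],
  [0,[0.004,-0.001,0],[0,0,0]],
  [0,[0.004,-0.001,0],[0,0,0]],
])

```text
time: 44.63
ee_pos: [0.5209, -0.2994, 0.15]
eef_rot: [0.999, 0.036, 0.0, 0.0]
ft_force: [-2.3, -1.2, 6.9]
width: 0.0178
```

```bash
python3 -c "
from h import *
s=st();print(w2sh(s['ee_pos'])-[.012,.084])
"
```

```text
t 44.63 tcp [ 0.5209 -0.2994  0.15  ] psi -1.5 tilt [ 0.0005 -0.001 ] F [-2.26 -1.22  6.9 ] w 0.0178 j [-0.38  0.68  1.13  1.73 -0.66  1.17 -0.55]
[-0.06069286 -0.09532917]
```

Request:
arm_command([
  [0,[0.0008,-0.0002,0],[0,0,0]],
  [0,[0.0016,-0.0005,0],[0,0,0]],
  [0,[0.0024,-0.0007,0],[0,0,0]],
  [0,[0.0032,-0.001,0],[0,0,0]],
  [0,[0.004,-0.0013,0],[0,0,0]],
  [0,[0.0048,-0.0016,0],[0,0,0]],
  [0,[0.0056,-0.0018,0],[0,0,0]],
  [0,[0.006,-0.002,0],[0,0,0]],
  [0,[0.006,-0.002,0],[0,0,0]],
  [0,[0.006,-0.002,0],[0,0,0]],
])

```text
time: 45.47
ee_pos: [0.5252, -0.2983, 0.1501]
eef_rot: [0.999, 0.035, -0.001, 0.001]
ft_force: [-8.8, -4.7, 6.8]
width: 0.0178
```

```bash
python3 -c "
from h import *
s=st();print(w2sh(s['ee_pos'])-[.012,.084])
"
```

```text
t 45.47 tcp [ 0.5252 -0.2983  0.1501] psi -1.502 tilt [-0.0015 -0.0022] F [-8.78 -4.74  6.77] w 0.0178 j [-0.38  0.68  1.13  1.72 -0.66  1.18 -0.56]
[-0.05636864 -0.09455337]
```

Request:
arm_command([
  [0,[0.0008,-0.0002,0],[0,0,0]],
  [0,[0.0016,-0.0005,0],[0,0,0]],
  [0,[0.0024,-0.0007,0],[0,0,0]],
  [0,[0.0032,-0.001,0],[0,0,0]],
  [0,[0.004,-0.0013,0],[0,0,0]],
  [0,[0.0048,-0.0016,0],[0,0,0]],
  [0,[0.005,-0.0017,0],[0,0,0]],
  [0,[0.005,-0.0017,0],[0,0,0]],
  [0,[0.005,-0.0017,0],[0,0,0]],
  [0,[0.005,-0.0017,0],[0,0,0]],
])

```text
time: 46.3
ee_pos: [0.5297, -0.2966, 0.1501]
eef_rot: [0.999, 0.034, -0.001, 0.001]
ft_force: [-8.7, -4.7, 8.0]
width: 0.0177
```

```bash
python3 -c "
from h import *
s=st();print(w2sh(s['ee_pos'])-[.012,.084])
"
```

```text
t 46.3 tcp [ 0.5297 -0.2966  0.1501] psi -1.502 tilt [-0.0021 -0.0025] F [-8.67 -4.68  8.04] w 0.0177 j [-0.38  0.69  1.13  1.71 -0.67  1.18 -0.57]
[-0.05176244 -0.09311621]
```

Request:
arm_command([
  [0,[0.0008,-0.0002,0],[0,0,0]],
  [0,[0.0016,-0.0005,0],[0,0,0]],
  [0,[0.0024,-0.0007,0],[0,0,0]],
  [0,[0.0032,-0.001,0],[0,0,0]],
  [0,[0.004,-0.0013,0],[0,0,0]],
  [0,[0.004,-0.0013,0],[0,0,0]],
  [0,[0.004,-0.0013,0],[0,0,0]],
  [0,[0.004,-0.0013,0],[0,0,0]],
  [0,[0.004,-0.0013,0],[0,0,0]],
  [0,[0.004,-0.0013,0],[0,0,0]],
])

```text
time: 47.13
ee_pos: [0.5333, -0.2951, 0.1501]
eef_rot: [0.999, 0.034, -0.001, 0.001]
ft_force: [-11.1, -4.6, 9.0]
width: 0.0179
```

```bash
python3 -c "
from h import *
s=st();print(w2sh(s['ee_pos'])-[.012,.084]);snap('side','s17');crop('s17',175,120,295,200,6.5,'s17c')
"
```

```text
t 47.13 tcp [ 0.5333 -0.2951  0.1501] psi -1.502 tilt [-0.0026 -0.0026] F [-11.11  -4.56   9.01] w 0.0179 j [-0.38  0.69  1.13  1.71 -0.67  1.18 -0.57]
[-0.04807615 -0.09196784]
```

View pics/s17c.png

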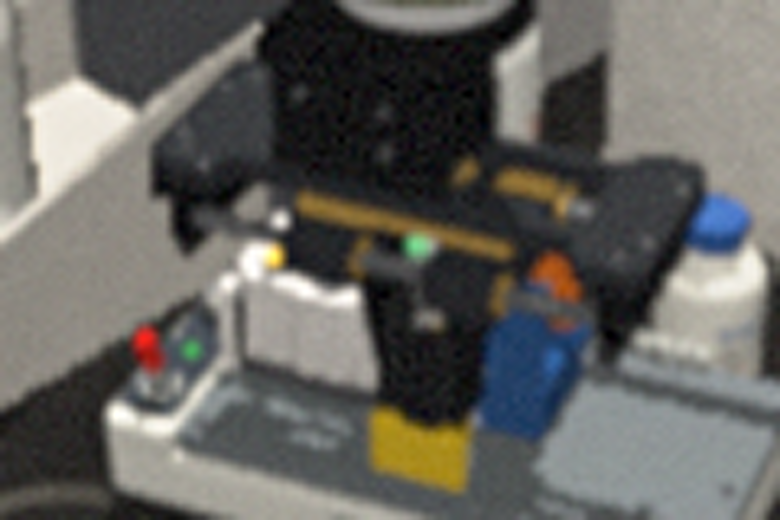

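Request:
arm_command([
  [0,[0.0005,-0.0002,0],[0,0,0]],
  [0,[0.001,-0.0003,0],[0,0,0]],
  [0,[0.001,-0.0003,0],[0,0,0]],
  [0,[0.001,-0.0003,0],[0,0,0]],
  [0,[0.0005,-0.0003,0],[0,0,0]],
  [0,[-0.001,-0.0003,-0.0005],[0,0,0]],
  [0,[-0.0015,0,-0.001],[0,0,0]],
  [0,[-0.0015,0,-0.001],[0,0,0]],
  [0,[-0.0015,0,-0.001],[0,0,0]],
  [0,[-0.0015,0,-0.001],[0,0,0]],
])

```text
time: 48.02
ee_pos: [0.5336, -0.2944, 0.1505]
eef_rot: [0.999, 0.035, -0.0, 0.001]
ft_force: [-0.9, -6.5, -2.8]
width: 0.0177
```

```bash
python3 -c "
from h import *
s=st();print(w2sh(s['ee_pos'])-[.012,.084])
"
```

```text
t 48.02 tcp [ 0.5336 -0.2944  0.1505] psi -1.501 tilt [-0.0001 -0.0029] F [-0.88 -6.54 -2.82] w 0.0177 j [-0.38  0.69  1.13  1.71 -0.67  1.18 -0.57]
[-0.0477437  -0.09120044]
```

Request:
arm_command([
  [0,[0,0.0007,0.0003],[0,0,0]],
  [0,[0,0.0014,0.0005],[0,0,0]],
  [0,[0,0.0014,0.0005],[0,0,0]],
  [50,[0,0.0014,0.0005],[0,0,0]],
  [50,[0,0.0014,0.0005],[0,0,0]],
  [50,[0,0.0014,0.0005],[0,0,0]],
  [50,[0,0.0014,0.0005],[0,0,0]],
  [50,[0,0.0014,0.0005],[0,0,0]],
  [50,[0,0.0014,-0.01],[0,0,0]],
  [50,[0,0.0014,-0.03],[0,0,0]],
])

```text
time: 48.85
ee_pos: [0.5336, -0.2933, 0.1795]
eef_rot: [0.999, 0.036, -0.001, -0.001]
ft_force: [-0.0, -0.0, 0.4]
width: 0.0429
```

```bash
python3 -c "
from h import *
s=st();go(.45,-.3,.30,0)
"
```

```text
t 48.85 tcp [ 0.5336 -0.2933  0.1795] psi -1.499 tilt [-0.0029  0.0014] F [-0.04 -0.01  0.41] w 0.0429 j [-0.4   0.66  1.16  1.68 -0.64  1.23 -0.59]
psi 0.0 shift [-0.0842, 0.0005, -0.1202] turn [-0.0033, 0.001, -1.4989]
```

Request:
arm_command([
  [50,[0,0,-0.03],[0,0,0]],
  [50,[-0.01,0,-0.06],[0,0,0]],
  [50,[-0.04,-0.02,-0.09],[0,0,0]],
  [50,[-0.08,-0.06,-0.1],[0,0,0]],
  [50,[-0.1,-0.1,-0.1],[0,0,0]],
  [50,[-0.12,-0.14,-0.1],[0,0,0]],
  [50,[-0.12,-0.18,-0.1],[0,0,0]],
  [50,[-0.12,-0.22,-0.1],[0,0,0]],
  [50,[-0.12,-0.25,-0.1],[0,0,0]],
  [50,[-0.12,-0.25,-0.1],[0,0,0]],
])

```text
time: 49.68
ee_pos: [0.4098, -0.1067, 0.2821]
eef_rot: [0.999, 0.035, 0.002, -0.001]
ft_force: [1.1, 1.7, -0.3]
width: 0.0435
```

```bash
python3 -c "
from h import *
s=st();snap('side','s18');crop('s18',175,130,295,220,6.5,'s18c');snap('top','t18');crop('t18',185,150,285,215,8,'t18c')
"
```

```text
t 49.68 tcp [ 0.4098 -0.1067  0.2821] psi -1.501 tilt [0.0048 0.0021] F [ 1.06  1.69 -0.34] w 0.0435 j [-0.9  -0.31  0.91  2.01  0.24  1.33 -1.57]
```

View pics/s18c.png

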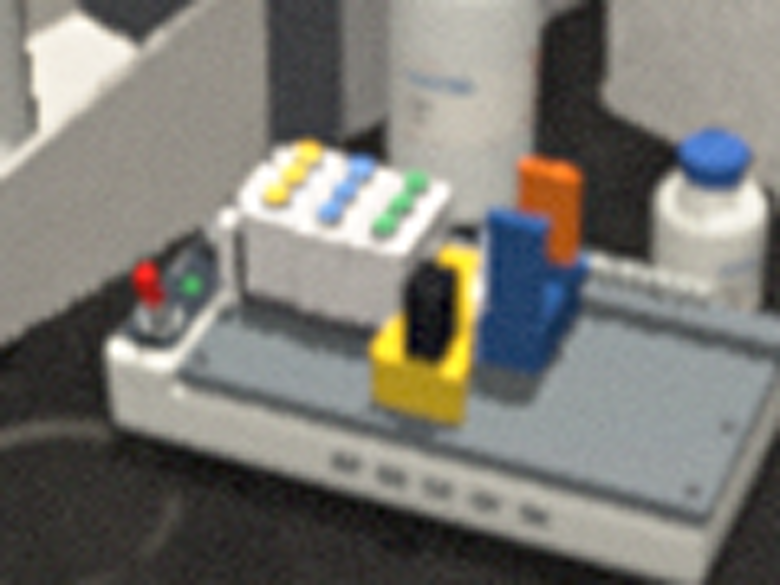

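View pics/t18c.png

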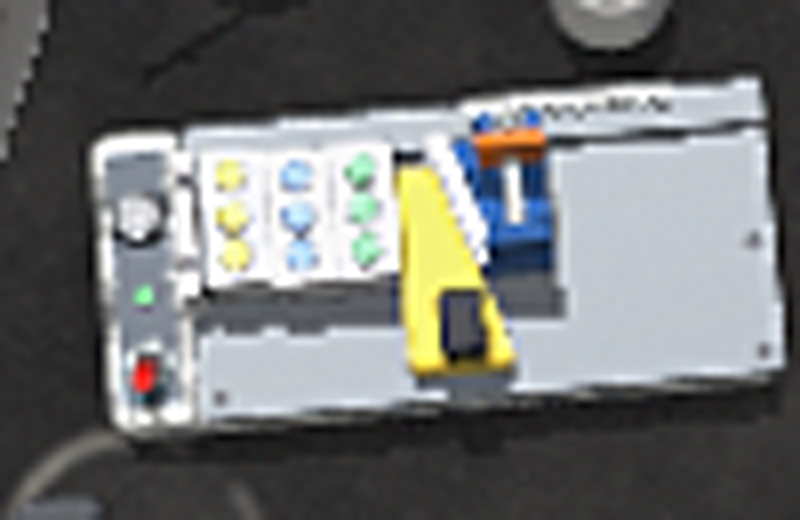

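```bash
python3 -c "
from h import *
T=load('t18');S=load('s18')
t=lambda X,Y:((X+.5)/8-.5+185,(Y+.5)/8-.5+150)
s=lambda X,Y:((X+.5)/6.5-.5+175,(Y+.5)/6.5-.5+130)
print(w2sh(atz(T,t(145,375),.074)),w2sh(atz(S,s(147,282),.074)))
q=sh2w((-.095,.113));print(q);go(q[0],q[1],.22,.072)
"
```

```text
[-0.04090687  0.11263973] [-0.04381197  0.11238556]
[ 0.46581716 -0.17872686]
psi 0.072 shift [0.0499, 0.0821, 0.0612] turn [-0.001, -0.0039, -1.5619]
```

Request:
arm_command([
  [0,[0,0.02,0],[0,0,-0.12]],
  [0,[0.01,0.03,0],[0,0,-0.24]],
  [0,[0.02,0.04,0],[0,0,-0.36]],
  [0,[0.03,0.06,0],[0,0,-0.48]],
  [0,[0.04,0.07,0],[0,0,-0.6]],
  [0,[0.05,0.082,0],[0,0,-0.72]],
  [0,[0.05,0.082,0],[0,0,-0.84]],
  [0,[0.05,0.082,0],[0,0,-0.96]],
  [0,[0.05,0.082,0],[0,0,-1.08]],
  [0,[0.05,0.082,0],[0,0,-1.2]],
], squeeze=10)

```text
time: 50.62
ee_pos: [0.4658, -0.1863, 0.2811]
eef_rot: [0.833, 0.554, -0.001, 0.0]
ft_force: [0.9, 0.1, 0.4]
width: 0.0005
```

```bash
python3 -c "
from h import *
st();q=sh2w((-.095,.113));print(q);go(q[0],q[1],.2,.072)
"
```

```text
t 50.62 tcp [ 0.4658 -0.1863  0.2811] psi -0.397 tilt [-0.001  -0.0016] F [0.85 0.14 0.44] w 0.0005 j [-0.88  0.09  1.26  1.84 -0.09  1.27  0.  ]
[ 0.46581716 -0.17872686]
psi 0.072 shift [0.0071, -0.0029, 0.0811] turn [-0.0008, 0.0017, -0.469]
```

Request:
arm_command([
  [0,[0.007,-0.003,0],[0,0,-0.12]],
  [0,[0.007,-0.003,0.02],[0,0,-0.24]],
  [0,[0.007,-0.003,0.04],[0,0,-0.36]],
  [0,[0.007,-0.003,0.06],[0,0,-0.469]],
  [0,[0.007,-0.003,0.08],[0,0,-0.469]],
  [0,[0.007,-0.003,0.1],[0,0,-0.469]],
  [0,[0.007,-0.003,0.11],[0,0,-0.469]],
  [0,[0.007,-0.003,0.11],[0,0,-0.469]],
  [0,[0.007,-0.003,0.11],[0,0,-0.469]],
  [0,[0.007,-0.003,0.11],[0,0,-0.469]],
])

```text
time: 51.45
ee_pos: [0.4666, -0.178, 0.172]
eef_rot: [0.683, 0.731, 0.0, 0.001]
ft_force: [0.6, -1.0, 0.4]
width: 0.0003
```

```bash
python3 -c "
from h import *
s=st();print(w2sh(s['ee_pos']));q=sh2w((-.085,.113));go(q[0],q[1],.133,.072)
snap('side','s19');crop('s19',160,110,290,210,6,'s19c')
"
```

```text
t 51.45 tcp [ 0.4666 -0.178   0.172 ] psi 0.068 tilt [ 0.0013 -0.0001] F [ 0.59 -1.03  0.44] w 0.0003 j [-0.69  0.28  1.1   1.97 -0.29  1.06  0.6 ]
[-0.09418123  0.1136882 ]
psi 0.072 shift [-0.0006, 0.0091, 0.039] turn [0.0013, 0.0002, -0.0044]
```

View pics/s19c.png

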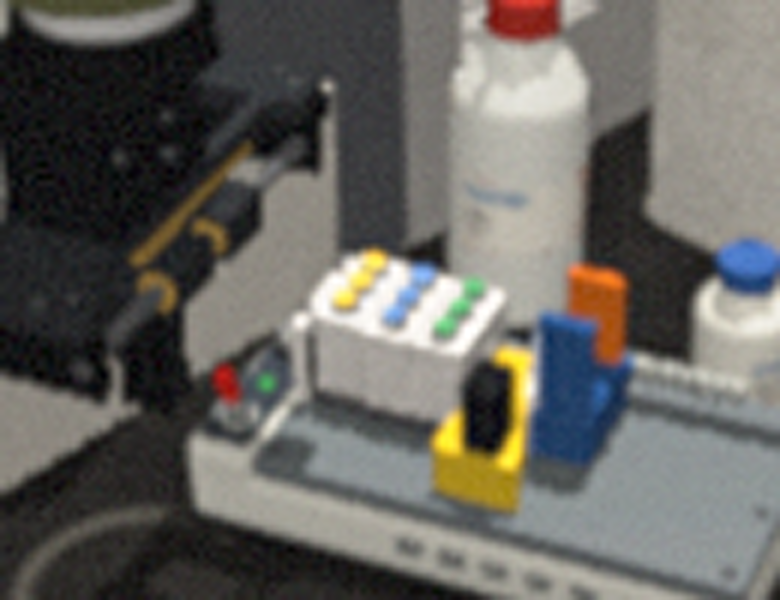

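Request:
arm_command([
  [0,[-0.0006,0,0.01],[0,0,-0.004]],
  [0,[-0.0006,0,0.02],[0,0,-0.004]],
  [0,[-0.0006,0,0.03],[0,0,-0.004]],
  [0,[-0.0006,0,0.038],[0,0,-0.004]],
  [0,[-0.0006,0.004,0.039],[0,0,-0.004]],
  [0,[-0.0006,0.012,0.039],[0,0,-0.004]],
  [0,[-0.0006,0.02,0.039],[0,0,-0.004]],
  [0,[-0.0006,0.024,0.039],[0,0,-0.004]],
  [0,[-0.0006,0.024,0.039],[0,0,-0.004]],
  [0,[-0.0006,0.024,0.039],[0,0,-0.004]],
])

```text
time: 52.33
ee_pos: [0.4903, -0.1766, 0.1319]
eef_rot: [0.681, 0.732, -0.0, 0.0]
ft_force: [0.3, 0.0, 0.5]
width: 0.0006
```

```bash
python3 -c "
from h import *
s=st();print(w2sh(s['ee_pos']))
snap('side','s20');crop('s20',170,120,250,200,8,'s20c')
"
```

```text
t 52.33 tcp [ 0.4903 -0.1766  0.1319] psi 0.072 tilt [-0.0001 -0.0003] F [0.29 0.02 0.47] w 0.0006 j [-0.59  0.41  1.01  1.95 -0.41  1.    0.68]
[-0.07040671  0.11331408]
```

View pics/s20c.png

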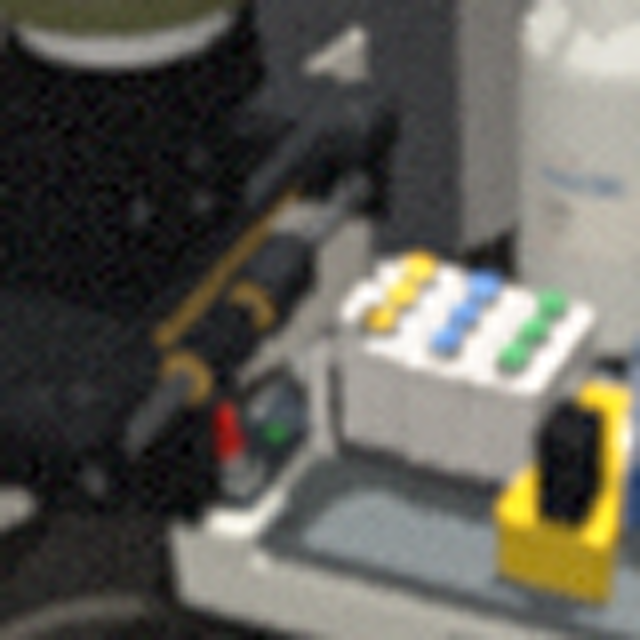

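Fingers just in front of the toggle; push to the back.

Request:
arm_command([
  [0,[0,0.002,0],[0,0,0]],
  [0,[0,0.005,0],[0,0,0]],
  [0,[0,0.008,0],[0,0,0]],
  [0,[0,0.011,0],[0,0,0]],
  [0,[0,0.014,0],[0,0,0]],
  [0,[0,0.017,0],[0,0,0]],
  [0,[0,0.02,0],[0,0,0]],
  [0,[0,0.022,0],[0,0,0]],
  [0,[0,0.022,0],[0,0,0]],
  [0,[0,0.022,0],[0,0,0]],
])

```text
time: 53.22
ee_pos: [0.5121, -0.1749, 0.1317]
eef_rot: [0.681, 0.732, -0.0, -0.0]
ft_force: [0.4, -0.2, 0.3]
width: 0.0004
```

```bash
python3 -c "
from h import *
s=st();print(w2sh(s['ee_pos']))
snap('side','s21');crop('s21',170,120,250,200,8,'s21c')
"
```

```text
t 53.22 tcp [ 0.5121 -0.1749  0.1317] psi 0.072 tilt [-0. -0.] F [ 0.4  -0.21  0.29] w 0.0004 j [-0.56  0.45  0.98  1.9  -0.44  1.02  0.68]
[-0.04856385  0.11349699]
```

View pics/s21c.png

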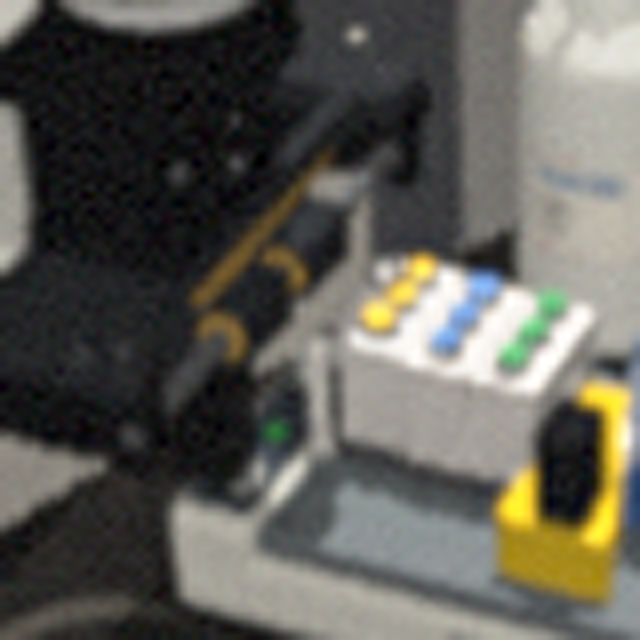

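Request:
arm_command([
  [0,[0,0.001,0],[0,0,0]],
  [0,[0,0.002,0],[0,0,0]],
  [0,[0,0.003,0],[0,0,0]],
  [0,[0,0.004,0],[0,0,0]],
  [0,[0,0.005,0],[0,0,0]],
  [0,[0,0.005,0],[0,0,0]],
  [0,[0,0.005,0],[0,0,0]],
  [0,[0,0.005,0],[0,0,0]],
  [0,[0,0.005,0],[0,0,0]],
  [0,[0,0.005,0],[0,0,0]],
])

```text
time: 54.1
ee_pos: [0.5169, -0.1745, 0.1317]
eef_rot: [0.681, 0.732, 0.0, -0.0]
ft_force: [-1.1, -0.3, 0.2]
width: 0.0003
```

```bash
python3 -c "
from h import *
s=st();print(w2sh(s['ee_pos']))
"
```

```text
t 54.1 tcp [ 0.5169 -0.1745  0.1317] psi 0.072 tilt [-0.0002  0.0002] F [-1.08 -0.28  0.22] w 0.0003 j [-0.55  0.46  0.97  1.89 -0.45  1.03  0.68]
[-0.04372506  0.11353552]
```

Request:
arm_command([
  [0,[0,0.001,0],[0,0,0]],
  [0,[0,0.002,0],[0,0,0]],
  [0,[0,0.003,0],[0,0,0]],
  [0,[0,0.004,0],[0,0,0]],
  [0,[0,0.004,0],[0,0,0]],
  [0,[0,0.004,0],[0,0,0]],
  [0,[0,0.004,0],[0,0,0]],
  [0,[0,0.004,0],[0,0,0]],
  [0,[0,0.004,0],[0,0,0]],
  [0,[0,0.004,0],[0,0,0]],
])

```text
time: 54.93
ee_pos: [0.5203, -0.1743, 0.1315]
eef_rot: [0.681, 0.732, -0.0, -0.001]
ft_force: [-5.1, 0.5, 2.5]
width: 0.0004
```

```bash
python3 -c "
from h import *
s=st();print(w2sh(s['ee_pos']))
"
```

```text
t 54.93 tcp [ 0.5203 -0.1743  0.1315] psi 0.072 tilt [-0.0016  0.0004] F [-5.13  0.45  2.53] w 0.0004 j [-0.55  0.47  0.97  1.88 -0.45  1.03  0.68]
[-0.040308    0.11350599]
```

Request:
arm_command([
  [0,[0,-0.01,0],[0,0,0]],
  [0,[0,-0.03,0],[0,0,0]],
  [0,[0,-0.05,-0.01],[0,0,0]],
  [0,[0,-0.07,-0.04],[0,0,0]],
  [0,[0,-0.1,-0.07],[0,0,0]],
  [0,[0.02,-0.12,-0.1],[0,0,0]],
  [0,[0.05,-0.13,-0.13],[0,0,0]],
  [0,[0.08,-0.13,-0.15],[0,0,0]],
  [0,[0.1,-0.13,-0.15],[0,0,0]],
  [0,[0.1,-0.13,-0.15],[0,0,0]],
])

```text
time: 55.77
ee_pos: [0.3835, -0.0811, 0.2845]
eef_rot: [0.68, 0.733, 0.003, 0.001]
ft_force: [0.7, 0.6, -1.0]
width: 0.0008
```

```bash
python3 -c "
from h import *
s=st()
snap('side','s22');crop('s22',175,130,295,220,6.5,'s22c');snap('top','t22');crop('t22',185,150,285,215,8,'t22c')
"
```

```text
t 55.77 tcp [ 0.3835 -0.0811  0.2845] psi 0.074 tilt [0.0055 0.0037] F [ 0.69  0.58 -0.96] w 0.0008 j [-0.85 -0.38  0.78  2.07  0.27  1.36 -0.09]
```

View pics/s22c.png

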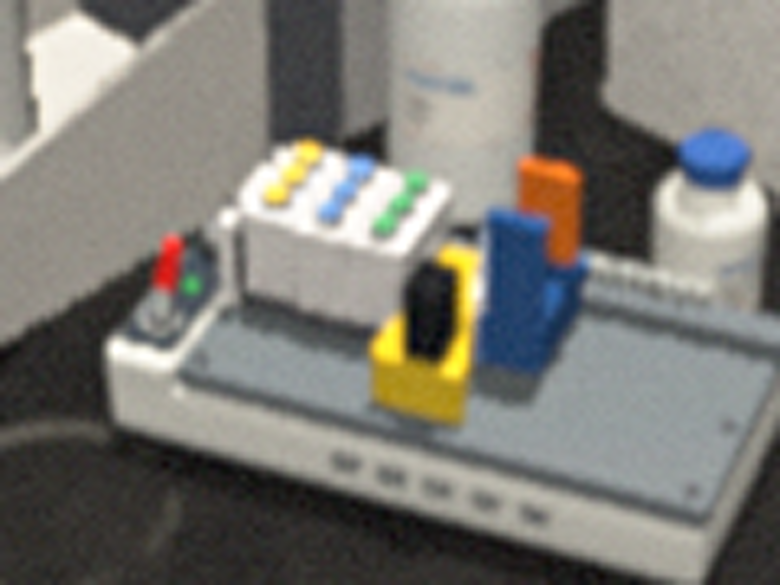

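View pics/t22c.png

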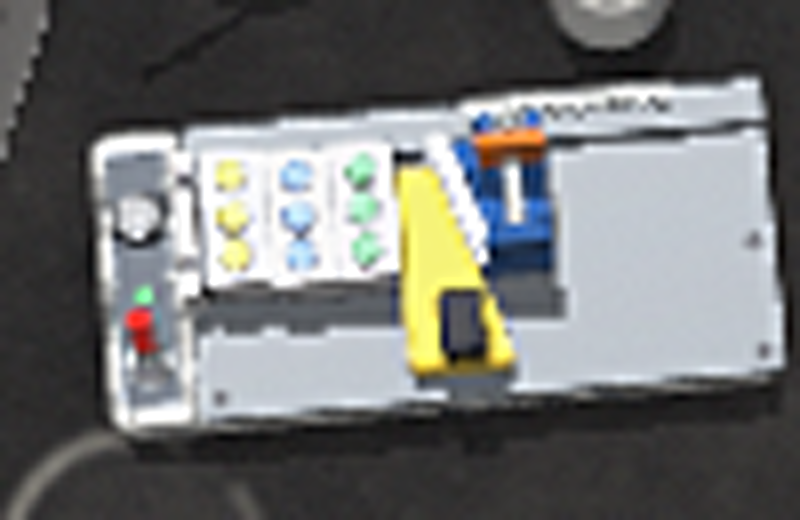

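```bash
python3 -c "
from h import *
T=load('t22');S=load('s22')
t=lambda X,Y:((X+.5)/8-.5+185,(Y+.5)/8-.5+150)
s=lambda X,Y:((X+.5)/6.5-.5+175,(Y+.5)/6.5-.5+130)
for a in (-.45,.25,.35,.45):
    p=np.array([-.034+.028*np.sin(a),.113]);w=sh2w(p);P=[w[0],w[1],.051+.028*np.cos(a)]
    u=(proj(T,P)[0]-[185,150]+.5)*8-.5; v=(proj(S,P)[0]-[175,130]+.5)*6.5-.5; print(a,u.round(),v.round())
"
```

```text
-0.45 [144. 388.] [142. 281.]
0.25 [141. 337.] [165. 250.]
0.35 [140. 330.] [168. 248.]
0.45 [140. 324.] [172. 247.]
```

```bash
python3 -c "
from h import *
print(close_job())"
```

```text
the job is handed in; nothing more can be done
None
```

The shaker is loaded, locked and switched on, and I handed the job in at about 56 s of the 210 s. `close_job()` gives no verdict, so the checks below are my own.

**What I did**
- **Blocks:** Three pale blocks were present (yellow, blue and green caps). I stood them in a row against the cushion, feeling contact with the cushion for each one. I felt for the back rail with the first block only, then set all three 2–3 mm clear of it.
- **Fence:** I squeezed the tab, slid the fence up to touch the row, backed off 8 mm and released it into the 0.082 notch, the right one for three blocks.
- **Wedge:** I drove the wedge in flat on the tray, against about 11 N at the end. Its tip is about 14 mm past the centre line by arm position, a little more in the picture.
- **Toggle:** I then pushed the toggle back until it met its stop, at about 5 N.

**Last checks**
- **Row:** The pictures show the blocks upright and square. They moved about 3 mm left when the wedge went in, so the cushion is in by about 3 mm (at least 1.5 mm was needed).
- **Fence catch:** The plates measured 41.7 mm across, which means the tab is released. The fence also held against about 4.5 N pushed both ways. One earlier light-grip reading was 39.7 mm, which I put down to gripping off centre.
- **Toggle:** It appears fully back in both cameras.
- **Bottles and timer:** The arm never touched the wash bottle, the small bottle or the timer. Both bottles still stand in the last view; the timer was not in those final crops.

I could not read the cushion, tab or toggle directly, so those values come from forces and images.

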